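# Hook the tension spring back on its post

## Robot

A 7-joint arm with a two-finger parallel gripper is mounted at the origin on a cart in front of the work surface, level with it; the furniture and walls round the work are solid. World frame = base frame: x ahead of the robot, y to its left, z up, the work surface at z = 0. Lengths are in m, angles in rad, forces in N, time in s.
With the tool pointing down it reaches from about 0.4 to 0.85 m from the base axis. Payload 4.4 kg.
Tool frame: the origin (TCP) lies midway between the tips of the shut fingers; the grasp point (between the pads) lies 19 mm behind it (bot.grip_depth is the distance from the TCP to the grasp point, in m); z points along the fingers, y is the direction in which the jaws open and shut (so a half turn about z gives the same grasp; the last joint's range is limited). The gripper opens to 94 mm and grips with 3 to 60 N. Pads are 16 mm wide; open, the fingers measure 119 mm over their backs; the gripper's body (75 mm by 177 mm) begins 78 mm behind the grasp point.
Start: joints at [1.217, 0.628, 0.038, 1.517, -0.027, 0.996, -0.02], TCP at [0.185, -0.623, 0.205] pointing down, gripper open.
Joint ranges: [-3.06, 3.06], [-0.37, 2.12], [-1.25, 1.32], [0.18, 2.47], [-1.1, 4.24], [0.23, 1.98], [-2.94, 2.94]. Speed limits (rad/s): [2.57, 2.57, 3.14, 3.14, 3.14, 3.14, 3.14].

## Interface

Orientations are given as a unit quaternion [w, x, y, z].
In Python, from cell import bot gives the robot as it stands.
- The arm moves only by the shell command python3 -m pendant 'ROWS' [FORCE]. ROWS is JSON, a list of rows, each an object of numbers: "rx", "ry", "rz": the turn, a rotation vector about the tool's x, y, z in degrees; "dx", "dy", "dz": the shift along the tool's x, y, z in mm; "claw": the finger opening in mm, from 0 to 94. A call has exactly 8 rows; each row shifts and turns the pose as measured when the row begins, along the tool's axes as they then stand; what a row does not reach is not made up. A row lasts 1/12 s, in which the tool goes at most 41.7 mm and 7.16 degrees, less where a joint would pass 70% of its speed; a pose out of reach is approached as far as the arm can. A call with a gripper value outside its range is refused whole. The fingers move at their own pace and stop on an object; FORCE is the grip in N (left out, the last holds). Time passes only in rows, so rows that do not move let the fingers close, or fill a call up. It gives the time, the measured TCP pose, the force and the opening at its end, in the units of the state.
- bot.get_obs(): the state, without advancing time (a new reading comes with each control period).
- bot.snapshot(name): name is "side" or "top"; returns the picture (384x512x3 uint8, red, green, blue); there is no depth.
- bot.camera_info(name): a dict with "fx", "fy", "cx", "cy" (pixels), "rvec" (rotation vector, rad) and "tvec" (3), from world to camera coordinates, as OpenCV has them. Camera axes: x right, y down, z forward; pixel columns grow to the right and rows downward; lengths in m; the calibration is good to about 2 mm. A picture is of the moment at which its call begins. camera_info takes no time and is no camera call.
- bot.job_done(): hands the job in, once; it reports no verdict.
The state is a dict: "time": time; "joints": joint angles; "joint_velocities": joint speeds; "joint_torque": joint torques, N m; "tcp_pos": TCP position; "ee_rot": TCP orientation; "ft_force": force on the tool from outside, world axes, zero at the start; "ft_torque": the same for the moment, N m; "grip_width": finger opening in m.
Only numpy, scipy, OpenCV 4.12 (cv2) and the standard library are available. Lean on these libraries where they do the work, as an engineer would, in place of code of your own. Each camera call takes 0.05 s, during which the arm holds its last target.

## Task

The tension spring on the sloped roller stand has come off its anchor post. Take the spring puller from its wooden rest, catch the eye at the spring's loose end with it, and, holding the puller parallel to the slope and keeping the gripper off the spring, stretch it over the anchor post so that its hook holds there. Then unhook the puller and lay it back on its rest or on the table clear of the stand, and leave the jar and the two bottles standing where they are.

Things in the scene. Friction and masses are not known exactly. Their poses are not given: they have to be found in the camera images.
- stand: Fixed grey and aluminium stand, 235 x 116 mm, 310 high, with rollers and a spring on a deck rising at 32 degrees. Origin on the table right under the middle of the anchor post; z up, x level toward the high side (within 0.15 rad of world x), y along the post. It ends 30 mm before the post (-x).
- anchor_post (a point): Middle of the anchor post, 210 mm above the table: a level steel bar 10 mm thick, 58 mm free between two ears that rise 8 mm off the slope over its axis. Axes as stand. The space downhill of it is free.
- spring: The tension spring and all it carries. Origin: where it would cross the post's middle when in line with the slope; its pivot is 140 mm uphill of that. It swings up by at most 0.4 rad and droops 0.03 rad below the slope line when free; it cannot move sideways. x uphill along the spring, y level, z off the spring.
- hook (a point): Middle of the hook's mouth, axes as spring. A strap 26 mm wide passes 7 mm above it (z); a lip 4 mm thick turns down from the strap, 5 mm downhill of this point, to 7 mm below it. Slack, the point is 24 mm uphill of the post; seated, it is on the post's middle, strap over the post, lip on its downhill side. To pass the post the lip must rise 12 mm over its seated level.
- pull_eye (a point): Middle of the pull eye's end bar, axes as spring; 66 mm downhill (-x) of hook and 9 mm above it (z). The eye is a loop of 5 mm wire, 30 mm wide inside, running 54 mm clear from the lip to this bar (slack: the 34 mm next to the bar are clear below, then the post is in the way).
- spring_end (a joint): Stretch of the spring in m: 0 slack, 0.024 when the hook is seated on the post, 0.050 at most. Pull about 1.8 N at 0, 7 N at 0.024, 9 N at 0.034.
- puller_grip (a point): Middle of the puller's handle, a black rubber bar 84 long, 20 wide (y), 26 mm high (z). x runs along the tool: a 6.4 mm steel rod goes on to 105 mm from this point, turns down (-z) 24 mm (centre lines) and back to the handle 10 mm, a J hook. 150 g. On the rest: 48 mm above the table, prong down, x within 0.25 rad of world x.
- puller: The spring puller as a whole; origin and axes as puller_grip.
- rest: Fixed wooden rest, 88 x 66 mm; origin under its middle on the table, x along the puller. Two cradles 32 mm before and behind the middle, 10 mm thick (x), carry the handle's underside at 35 mm between cheeks 26 mm apart that rise to 48 mm. Between them the handle is free for the fingers over a base 8 mm thick.
- jar: Jar with a cream-coloured lid, 102 mm wide, 143 mm high; origin under its middle.
- bottle_a: Plain grey-white bottle, 81 mm wide, 181 mm high, behind on the left; origin under its middle.
- bottle_b: Plain grey-white bottle, 83 mm wide, 185 mm high, behind on the right; origin under its middle.
- deck: The three grey rollers of the stand's sloped deck (fixed). Origin on the middle of the anchor post; x uphill along the slope (32 degrees up), y along the post, z square off the slope. 'Uphill', 'downhill' and 'off the slope' in the other entries mean +x, -x and +z here.

How it is judged:
By the outcome, as a careful person would: the job done as asked, in the order asked, and still so for the second after the job is handed in, with the robot touching nothing.
It also fails if it takes over 72 s, if anything falls off the work surface, if the arm or the gripper's body presses on something with over 40 N, if the wrist force passes 120 N, or if a joint passes its speed limit or range.

## Working session

There is one attempt and no reset: what is moved stays moved. The work goes in short steps, Python scripts to look and compute and a shell command to move; the robot and the scene stay as the last step left them, time stands still between calls to the robot, and variables do not carry over. Pictures are saved under pics/ and viewed, and the job is handed in when it is done.

```bash
ls; mkdir -p pics
python3 - <<'E'
from cell import bot
import cv2
for n in("side","top"):
    im=bot.snapshot(n); cv2.imwrite(f"pics/{n}0.png",im[:,:,::-1]); print(n,bot.camera_info(n))
o=bot.get_obs(); print({k:o[k] for k in("time","tcp_pos","ee_rot","ft_force","grip_width")}, bot.grip_depth)
E
```

```text
pics
side {'fx': 436.0441080236038, 'fy': 436.0441080236038, 'cx': 260.78500242795667, 'cy': 192.76562280552494, 'rvec': array([ 0.28969362, -2.53634443,  1.64959344]), 'tvec': array([0.59169529, 0.19724071, 1.27932691])}
top {'fx': 476.3224310189384, 'fy': 476.3224310189384, 'cx': 257.62124518638126, 'cy': 194.75264923133608, 'rvec': array([ 2.05171205, -2.16341851,  0.23517531]), 'tvec': array([0.02204513, 0.62421962, 1.42578305])}
{'time': 0.1, 'tcp_pos': array([ 0.18435568, -0.62271071,  0.20467586]), 'ee_rot': array([-8.02313305e-04,  9.89666248e-01,  1.43387798e-01, -1.18641599e-04]), 'ft_force': array([ 0.72800533, -0.32704839,  0.60395996]), 'grip_width': 0.09394810792420386} 0.0188
```

View pics/side0.png

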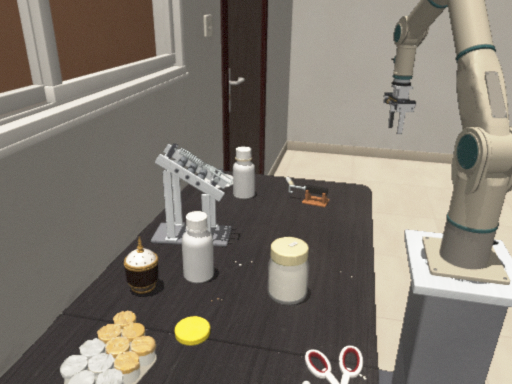

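View pics/top0.png

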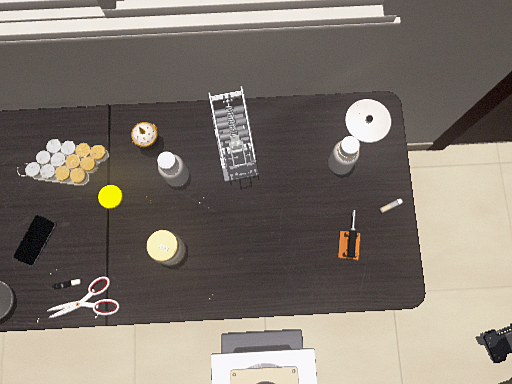

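The side view shows the stand around (195,195), the rest at (315,195), the jar at (289,270), and the bottles at (197,245) and (244,172). In the top view the stand is at (235,135) and the rest with the puller at (350,240). I'll enlarge these next.

```bash
cat > h.py <<'E'
import numpy as np, cv2
from cell import bot
def cam(n):
    c=bot.camera_info(n); R=cv2.Rodrigues(np.array(c['rvec']))[0]; t=np.array(c['tvec'])
    K=np.array([[c['fx'],0,c['cx']],[0,c['fy'],c['cy']],[0,0,1]]); return K,R,t
def ray(n,u,v):
    K,R,t=cam(n); d=R.T@np.linalg.solve(K,[u,v,1.]); return -R.T@t,d/np.linalg.norm(d)
def onz(n,u,v,z):
    o,d=ray(n,u,v); return o+d*(z-o[2])/d[2]
def proj(n,P):
    K,R,t=cam(n); q=(K@(R@np.atleast_2d(P).T+t[:,None])); return (q[:2]/q[2]).T
def tri(a,b):
    (o1,d1),(o2,d2)=ray('side',*a),ray('top',*b)
    s=np.linalg.lstsq(np.c_[d1,-d2],o2-o1,rcond=None)[0]
    p,q=o1+s[0]*d1,o2+s[1]*d2; return (p+q)/2,np.linalg.norm(p-q)
def crop(n,x0,y0,w,h,k,name,im=None):
    im=bot.snapshot(n) if im is None else im
    c=cv2.resize(im[y0:y0+h,x0:x0+w],None,fx=k,fy=k,interpolation=cv2.INTER_CUBIC)
    cv2.imwrite(f"pics/{name}.png",c[:,:,::-1] if True else c); return im
E
python3 - <<'E'
from h import *
s=cv2.imread('pics/side0.png')[:,:,::-1]; t=cv2.imread('pics/top0.png')[:,:,::-1]
crop('',140,130,110,120,5,'s_stand',s); crop('',270,160,70,60,8,'s_rest',s)
crop('',200,80,70,115,5,'t_stand',t); crop('',320,190,90,80,7,'t_rest',t)
for n in('side','top'): print(n,ray(n,256,192))
# orange rest in top
hsv=cv2.cvtColor(np.ascontiguousarray(t),cv2.COLOR_RGB2HSV)
m=cv2.inRange(hsv,(3,150,60),(20,255,255)); m[:,:300]=0
ys,xs=np.nonzero(m); print(len(xs),xs.min(),xs.max(),ys.min(),ys.max(), cv2.minAreaRect(np.c_[xs,ys].astype(np.float32)))
E
```

```text
side (array([0.35737449, 1.19221078, 0.69036331]), array([ 0.19918049, -0.89200471, -0.4057767 ]))
top (array([0.30195357, 0.00403573, 1.52702364]), array([ 0.22170253, -0.00699634, -0.97508925]))
361 338 359 231 259 ((348.7705993652344, 244.98233032226562), (20.70805549621582, 27.610740661621094), 4.39870548248291)
```

```bash
ls pics
```

```text
s_rest.png
s_stand.png
side0.png
t_rest.png
t_stand.png
top0.png
```

View pics/s_stand.png

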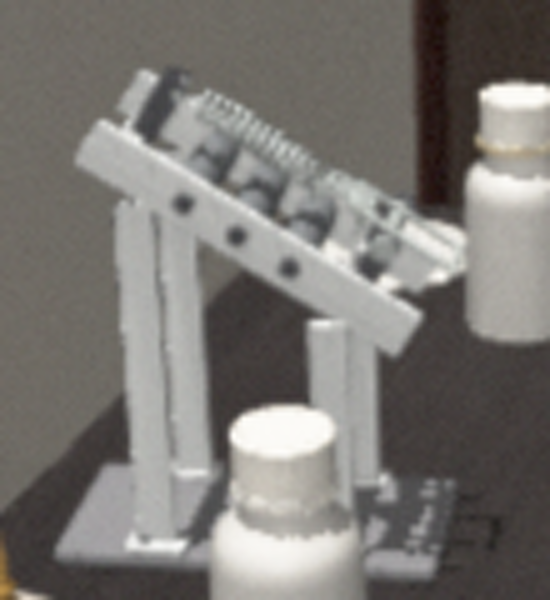

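View pics/t_stand.png

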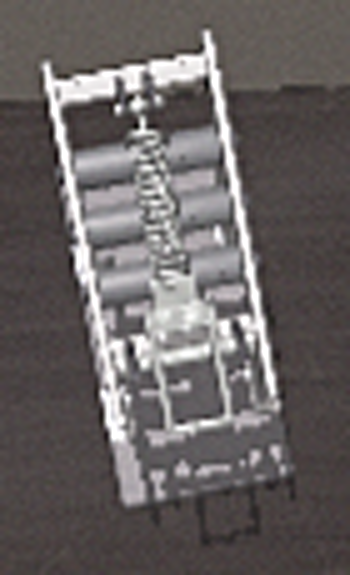

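View pics/t_rest.png

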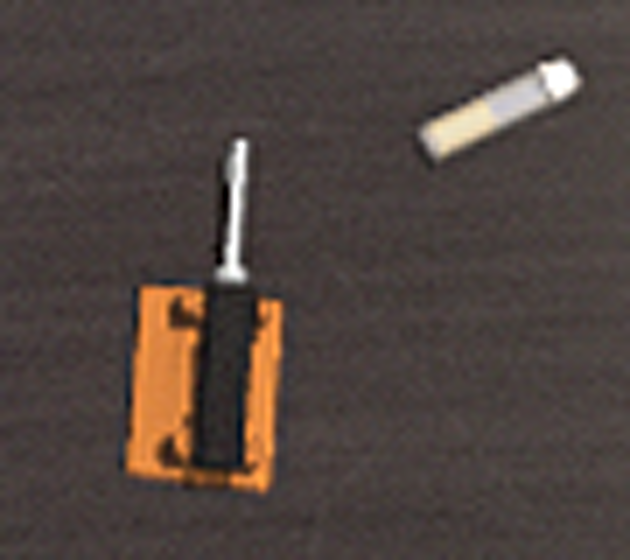

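View pics/s_rest.png

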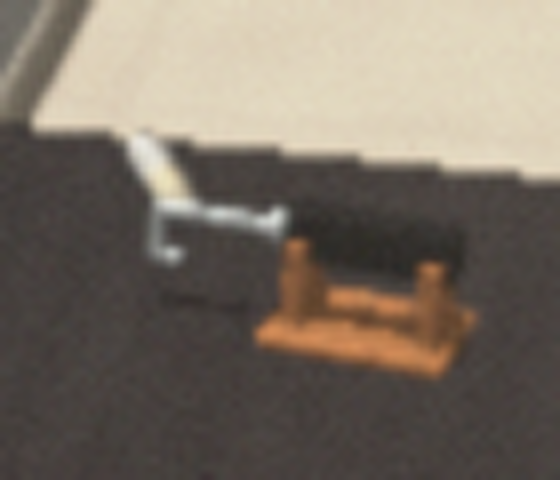

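Run:
```python
from h import *
s=cv2.imread('pics/side0.png')[:,:,::-1]; t=cv2.imread('pics/top0.png')[:,:,::-1]
crop('',195,150,50,55,11,'s_eye',s); crop('',215,130,50,55,11,'t_eye',t)
```

```text
(no output)
```

View pics/s_eye.png

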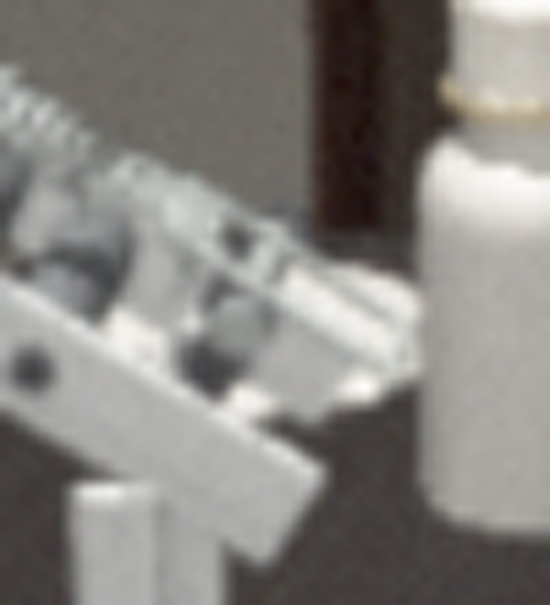

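View pics/t_eye.png

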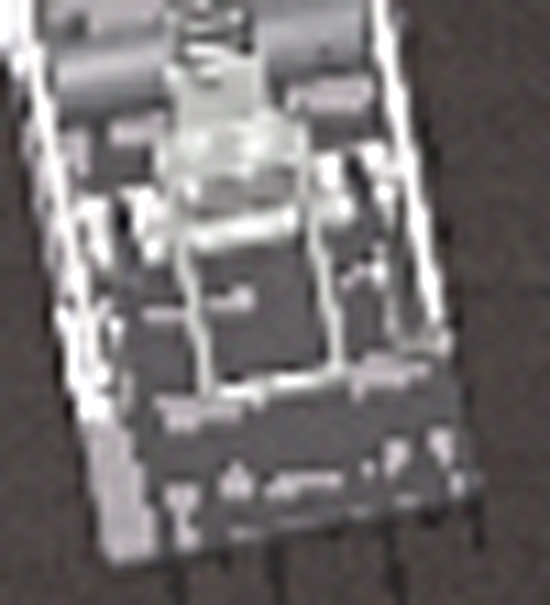

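Run:
```python
from h import *
E=lambda x,y:(215+(x-.0)/11-.45,130+y/11-.45)
b1,b2=E(205,392),E(345,375); p1,p2=E(190,238),E(300,218)
P=[onz('top',*p,.215) for p in(p1,p2)]; print('post',P,'yaw of y axis',np.arctan2(-(P[0]-P[1])[0],(P[0]-P[1])[1]))
zb=.21-.042*np.sin(np.radians(32))+.0035*np.cos(np.radians(32)); print('zb',zb)
B=[onz('top',*p,zb) for p in(b1,b2)]; print('bar',B,np.linalg.norm(B[0]-B[1]),np.arctan2(-(B[0]-B[1])[0],(B[0]-B[1])[1]), (B[0]+B[1])/2)
c=np.add(b1,b2)/2
for s in [(395,325),(385,310),(405,340)]:
    print(tri((195+s[0]/11-.45,150+s[1]/11-.45),c))
# rails: top view uphill ends; base corners on table z~0.01
F=lambda x,y:(200+x/5-.4,80+y/5-.4)
for q in [(125,503),(292,478)]: print('base corner',onz('top',*F(*q),.01))
for y in(-.1,.0): pass
for yaw in (.1,.12,.14,.16):
    m=(B[0]+B[1])/2; d=np.array([np.cos(yaw),np.sin(yaw),0]); o=m+.0356*d+.00; print(yaw,o[:2], proj('side',[[o[0],o[1],.21]]),proj('top',[[o[0],o[1],.215]]))
# rest & puller
R=lambda x,y:(320+x/7-.43,190+y/7-.43)
for n,q,z in [('rest c',[(140,288),(283,302),(268,492),(128,472)],.008)]:
    C=[onz('top',*R(*k),z) for k in q]; print(n,C,np.mean(C,0)); print([np.linalg.norm(C[i]-C[i-1]) for i in range(4)])
print('rod tip',onz('top',*R(240,140),.048),'rod base',onz('top',*R(232,275),.048))
H=[onz('top',*R(*k),.061) for k in[(208,286),(251,287),(241,470),(193,465)]]; print('handle',H,np.mean(H,0))
```

```text
post [array([0.72432842, 0.0578693 , 0.215     ]), array([0.72826729, 0.02886182, 0.215     ])] yaw of y axis 0.13496262583412846
zb 0.19071155923875285
bar [array([0.68932729, 0.05665182, 0.19071156]), array([0.69202836, 0.01939811, 0.19071156])] 0.037351500014253365 0.07237812994763515 [0.69067782 0.03802497 0.19071156]
(array([0.69098642, 0.03823317, 0.1980217 ]), np.float64(0.004735689673093545))
(array([0.6918125 , 0.03845718, 0.20180081]), np.float64(0.008483768573348684))
(array([0.69015323, 0.03802008, 0.19424268]), np.float64(0.0009776478081241669))
base corner [0.69204485 0.0940689  0.01      ]
base corner [ 0.70316177 -0.01637739  0.01      ]
0.1 [0.72609997 0.04157903] [[219.46488743 174.85086125]] [[237.44734092 150.310904  ]]
0.12 [0.72602181 0.04228672] [[219.41886477 174.93873778]] [[237.20310669 150.34931939]]
0.14 [0.72592951 0.0429927 ] [[219.37754222 175.02695275]] [[236.95966832 150.39239204]]
0.16 [0.72582312 0.04369669] [[219.3409433  175.11547155]] [[236.71712163 150.4401053 ]]
rest c [array([ 0.50573021, -0.26825686,  0.008     ]), array([ 0.4958132 , -0.33311721,  0.008     ]), array([ 0.40992413, -0.3177488 ,  0.008     ]), array([ 0.42226305, -0.25526671,  0.008     ])] [ 0.45843265 -0.29359739  0.008     ]
[np.float64(0.08447194853339533), np.float64(0.06561412154667784), np.float64(0.08725320079643586), np.float64(0.06368877411102881)]
rod tip [ 0.5650005  -0.31217044  0.048     ] rod base [ 0.50401973 -0.30268019  0.048     ]
handle [array([ 0.49791346, -0.28890229,  0.061     ]), array([ 0.49645973, -0.30787022,  0.061     ]), array([ 0.41631655, -0.29566606,  0.061     ]), array([ 0.41959952, -0.27489918,  0.061     ])] [ 0.45757232 -0.29183444  0.061     ]
```

```bash
cat >> h.py <<'E'
from scipy.spatial.transform import Rotation as Ro
def q2R(q): return Ro.from_quat([q[1],q[2],q[3],q[0]])
def todo(pos,Rt):
    o=bot.get_obs(); R=q2R(o['ee_rot']); d=R.inv().apply(np.asarray(pos)-o['tcp_pos'])*1000
    r=(R.inv()*Rt).as_rotvec(degrees=True)
    print('t',round(o['time'],2),'pos',o['tcp_pos'].round(4),'todo mm',d.round(1),'deg',r.round(2),'F',np.round(o['ft_force'],1),'w',round(o['grip_width']*1000,1)); return d,r
def Rtool(yaw,slope=0.):  # tool x along yaw, rising by slope; z down
    x=np.array([np.cos(yaw)*np.cos(slope),np.sin(yaw)*np.cos(slope),np.sin(slope)]); y=np.array([np.sin(yaw),-np.cos(yaw),0]); z=np.cross(x,y)
    return Ro.from_matrix(np.c_[x,y,z])
E
python3 - <<'E'
from h import *
todo([.458,-.293,.12],Rtool(-.158))
F=lambda x,y:(200+x/5-.4,80+y/5-.4)
p=onz('top',*F(140,100),.21+.14*np.sin(np.radians(32))); print(p, np.arctan2(p[1]-.038,p[0]-.6907), np.hypot(p[1]-.038,p[0]-.6907),.182*.848)
E
python3 -m pendant '[{"dx":30,"dy":-20,"claw":50},{"dx":38,"dy":-25},{"dx":38,"dy":-25},{"dx":38,"dy":-25},{"dx":38,"dy":-25},{"dx":38,"dy":-25},{"dx":30,"dy":-20},{"dx":10,"dy":-7}]' 20
python3 -c "
from h import *
todo([.458,-.293,.12],Rtool(-.158))"
```

```text
t 0.1 pos [ 0.1844 -0.6227  0.2047] todo mm [ 356.  -238.4   85.1] deg [-9.000e-02  2.000e-02  2.554e+01] F [ 0.7 -0.3  0.6] w 93.9
[0.8533622  0.06062071 0.2841887 ] 0.13817934985514144 0.1642275485732211 0.154336
t 0.1 pos [ 0.1844 -0.6227  0.2047] todo mm [ 356.  -238.4   85.1] deg [-9.000e-02  2.000e-02  2.554e+01] F [ 0.7 -0.3  0.6] w 93.9validation failed for argument at $[0]...
```

```bash
python3 -m pendant '[{"rx":0,"ry":0,"rz":0,"dx":30,"dy":-20,"dz":0,"claw":50},{"rx":0,"ry":0,"rz":0,"dx":34,"dy":-22,"dz":0,"claw":50},{"rx":0,"ry":0,"rz":0,"dx":34,"dy":-22,"dz":0,"claw":50},{"rx":0,"ry":0,"rz":0,"dx":34,"dy":-22,"dz":0,"claw":50},{"rx":0,"ry":0,"rz":0,"dx":34,"dy":-22,"dz":0,"claw":50},{"rx":0,"ry":0,"rz":0,"dx":34,"dy":-22,"dz":0,"claw":50},{"rx":0,"ry":0,"rz":0,"dx":30,"dy":-20,"dz":0,"claw":50},{"rx":0,"ry":0,"rz":0,"dx":10,"dy":-7,"dz":0,"claw":50}]' 20
python3 -c "
from h import *
todo([.458,-.293,.12],Rtool(-.158))"
```

```text
time: 0.77
tcp_pos: [0.3704, -0.3989, 0.1991]
ee_rot: [-0.002, 0.991, 0.137, -0.004]
ft_force: [-0.2, 1.2, 0.8]
grip_width: 0.0507
t 0.77 pos [ 0.3704 -0.3989  0.1991] todo mm [113.5 -77.8  78.8] deg [-0.24  0.43 24.77] F [-0.2  1.2  0.8] w 50.7
```

```bash
python3 -m pendant '[{"rx":0,"ry":0,"rz":3.5,"dx":12,"dy":-12.5,"dz":7,"claw":50},{"rx":0,"ry":0,"rz":3.5,"dx":12,"dy":-12.5,"dz":7,"claw":50},{"rx":0,"ry":0,"rz":3.5,"dx":12,"dy":-12.5,"dz":7,"claw":50},{"rx":0,"ry":0,"rz":3.5,"dx":12,"dy":-12.5,"dz":7,"claw":50},{"rx":0,"ry":0,"rz":3.5,"dx":12,"dy":-12.5,"dz":7,"claw":50},{"rx":0,"ry":0,"rz":3.5,"dx":12,"dy":-12.5,"dz":7,"claw":50},{"rx":0,"ry":0,"rz":3.5,"dx":12,"dy":-12.5,"dz":7,"claw":50},{"rx":0,"ry":0,"rz":0,"dx":10,"dy":-12,"dz":7,"claw":50}]' 20
python3 -c "
from h import *
todo([.458,-.293,.12],Rtool(-.158))
crop('top',300,170,110,90,7,'t1')
crop('side',260,140,90,80,8,'s1')"
```

```text
time: 1.43
tcp_pos: [0.4615, -0.2859, 0.1401]
ee_rot: [-0.002, 0.996, -0.085, -0.005]
ft_force: [0.5, 0.1, 0.6]
grip_width: 0.0503
t 1.43 pos [ 0.4615 -0.2859  0.1401] todo mm [-2.   7.7 20.1] deg [-0.21  0.56 -0.69] F [0.5 0.1 0.6] w 50.3
```

View pics/t1.png

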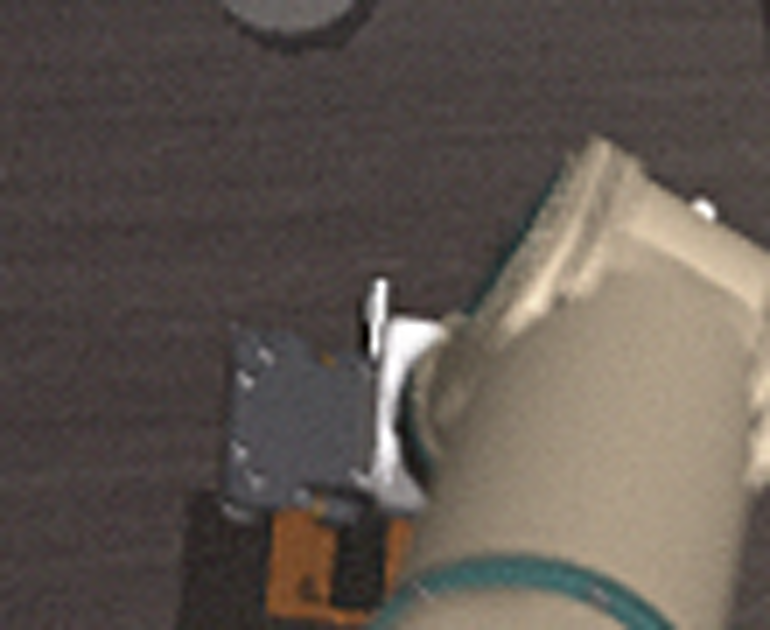

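View pics/s1.png

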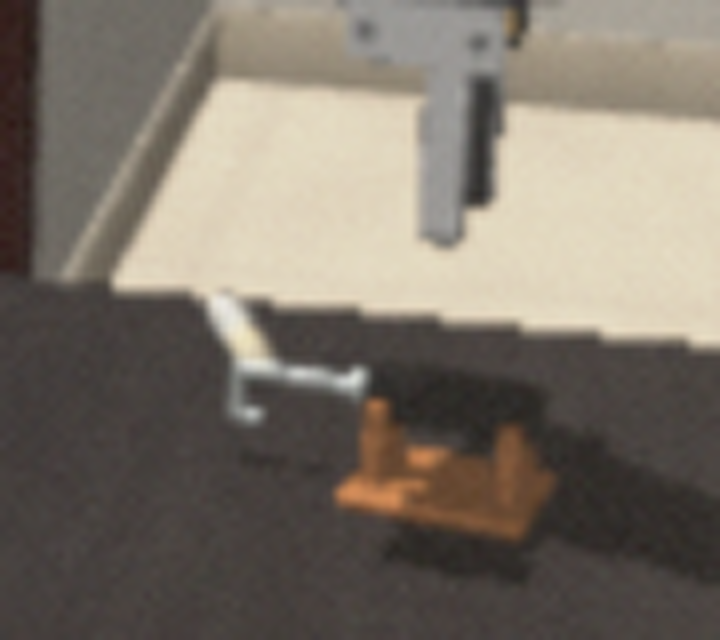

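```bash
python3 -m pendant '[{"rx":0,"ry":0,"rz":0,"dx":-1,"dy":4,"dz":10,"claw":50},{"rx":0,"ry":0.3,"rz":-0.4,"dx":-1,"dy":4,"dz":18,"claw":50},{"rx":0,"ry":0.3,"rz":-0.3,"dx":0,"dy":0,"dz":18,"claw":50},{"rx":0,"ry":0,"rz":0,"dx":0,"dy":0,"dz":12,"claw":50},{"rx":0,"ry":0,"rz":0,"dx":0,"dy":0,"dz":10,"claw":50},{"rx":0,"ry":0,"rz":0,"dx":0,"dy":0,"dz":5,"claw":50},{"rx":0,"ry":0,"rz":0,"dx":0,"dy":0,"dz":3,"claw":50},{"rx":0,"ry":0,"rz":0,"dx":0,"dy":0,"dz":0,"claw":50}]' 20
python3 -c "
from h import *
todo([.458,-.293,.029],Rtool(-.158))"
```

```text
time: 2.2
tcp_pos: [0.4516, -0.3009, 0.0596]
ee_rot: [-0.0, 0.997, -0.078, -0.0]
ft_force: [-0.5, 0.3, -0.5]
grip_width: 0.05
t 2.2 pos [ 0.4516 -0.3009  0.0596] todo mm [ 5.1 -8.8 30.6] deg [-0.01  0.04  0.05] F [-0.5  0.3 -0.5] w 50.0
```

```bash
python3 -m pendant '[{"rx":0,"ry":0,"rz":0,"dx":3,"dy":-5,"dz":0,"claw":50},{"rx":0,"ry":0,"rz":0,"dx":2,"dy":-3,"dz":0,"claw":50},{"rx":0,"ry":0,"rz":0,"dx":0,"dy":0,"dz":8,"claw":50},{"rx":0,"ry":0,"rz":0,"dx":0,"dy":0,"dz":8,"claw":50},{"rx":0,"ry":0,"rz":0,"dx":0,"dy":0,"dz":8,"claw":50},{"rx":0,"ry":0,"rz":0,"dx":0,"dy":0,"dz":4,"claw":50},{"rx":0,"ry":0,"rz":0,"dx":0,"dy":0,"dz":0,"claw":50},{"rx":0,"ry":0,"rz":0,"dx":0,"dy":0,"dz":0,"claw":50}]' 20
python3 -c "
from h import *
todo([.458,-.293,.029],Rtool(-.158))
crop('side',260,140,90,80,8,'s2')"
```

```text
time: 2.87
tcp_pos: [0.4603, -0.2936, 0.0304]
ee_rot: [0.001, 0.997, -0.078, 0.002]
ft_force: [-0.7, -0.0, 0.5]
grip_width: 0.0501
t 2.87 pos [ 0.4603 -0.2936  0.0304] todo mm [-2.4 -0.2  1.4] deg [ 0.07 -0.18  0.13] F [-0.7 -0.   0.5] w 50.1
```

View pics/s2.png

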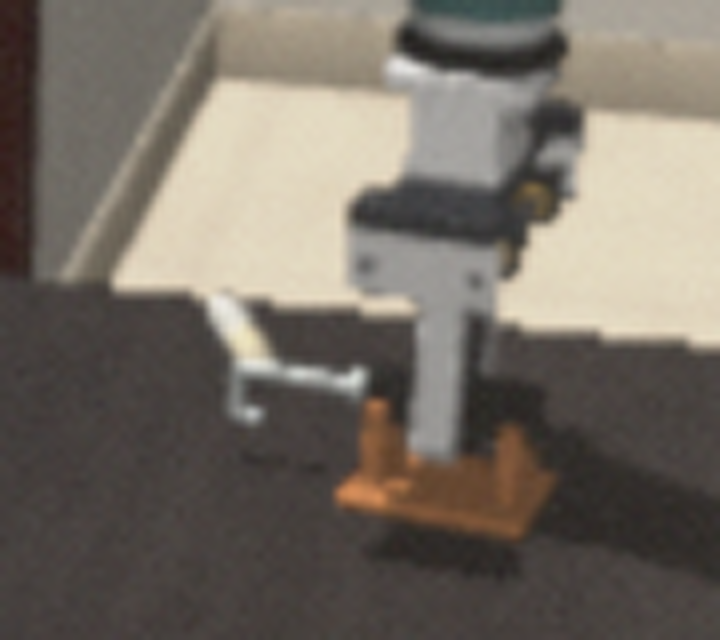

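The near finger (crop 435,450) sits between the cradles (378 and 512), so I'm closing.

```bash
python3 -m pendant '[{"rx":0,"ry":0,"rz":0,"dx":0,"dy":0,"dz":0,"claw":10},{"rx":0,"ry":0,"rz":0,"dx":0,"dy":0,"dz":0,"claw":10},{"rx":0,"ry":0,"rz":0,"dx":0,"dy":0,"dz":0,"claw":10},{"rx":0,"ry":0,"rz":0,"dx":0,"dy":0,"dz":0,"claw":10},{"rx":0,"ry":0,"rz":0,"dx":0,"dy":0,"dz":0,"claw":10},{"rx":0,"ry":0,"rz":0,"dx":0,"dy":0,"dz":-3,"claw":10},{"rx":0,"ry":0,"rz":0,"dx":0,"dy":0,"dz":-6,"claw":10},{"rx":0,"ry":0,"rz":0,"dx":0,"dy":0,"dz":-6,"claw":10}]' 50
python3 -m pendant '[{"rx":0,"ry":0,"rz":0,"dx":0,"dy":0,"dz":-15,"claw":10},{"rx":0,"ry":0,"rz":0,"dx":0,"dy":0,"dz":-20,"claw":10},{"rx":0,"ry":0,"rz":0,"dx":0,"dy":0,"dz":-20,"claw":10},{"rx":0,"ry":0,"rz":0,"dx":0,"dy":0,"dz":-20,"claw":10},{"rx":0,"ry":0,"rz":0,"dx":0,"dy":0,"dz":-20,"claw":10},{"rx":0,"ry":0,"rz":0,"dx":0,"dy":0,"dz":-15,"claw":10},{"rx":0,"ry":0,"rz":0,"dx":0,"dy":0,"dz":0,"claw":10},{"rx":0,"ry":0,"rz":0,"dx":0,"dy":0,"dz":0,"claw":10}]' 50
python3 -c "
from h import *
todo([.458,-.293,.15],Rtool(-.158))
crop('side',260,120,90,80,8,'s3')
crop('top',300,170,110,90,7,'t3')"
```

```text
time: 3.58
tcp_pos: [0.4592, -0.2935, 0.0461]
ee_rot: [0.0, 0.997, -0.078, 0.001]
ft_force: [-0.1, -0.8, -1.1]
grip_width: 0.0198
time: 4.25
tcp_pos: [0.4581, -0.2927, 0.1653]
ee_rot: [0.0, 0.997, -0.078, 0.001]
ft_force: [-0.3, 0.0, -2.1]
grip_width: 0.0197
t 4.25 pos [ 0.4581 -0.2927  0.1653] todo mm [-0.1  0.3 15.3] deg [ 0.04 -0.12  0.09] F [-0.3  0.  -2.1] w 19.7
```

View pics/s3.png

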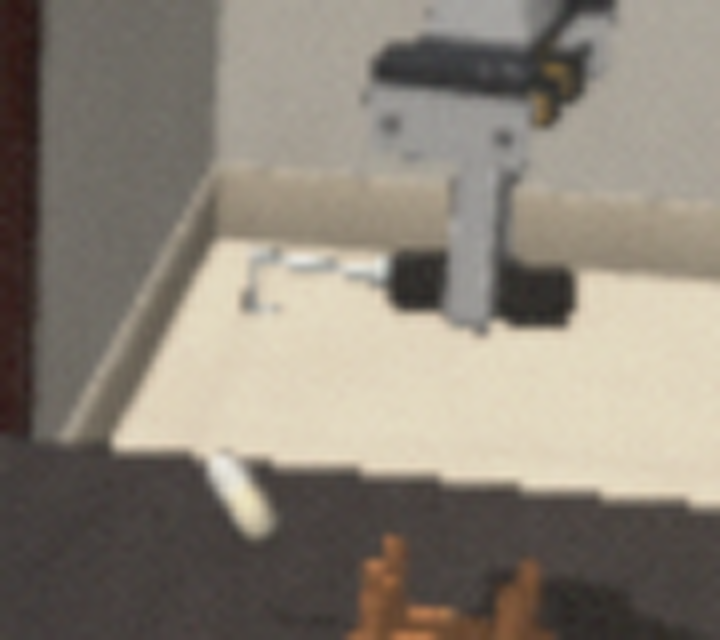

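View pics/t3.png

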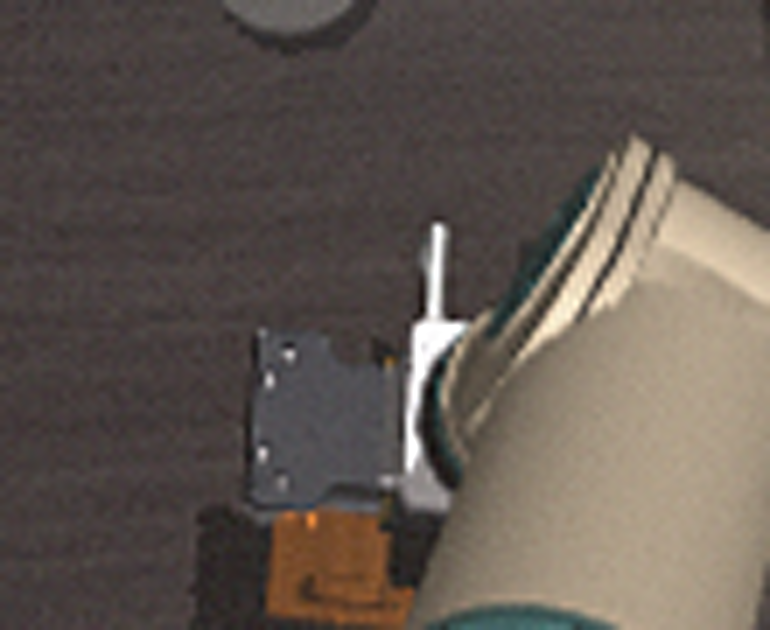

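Run:
```python
from h import *
p,e=tri((292.3,151.05),(362.2,201.7)); print(p,e)
o=bot.get_obs(); R=q2R(o['ee_rot']); g=o['tcp_pos']+R.apply([0,0,-.0188]); print(R.inv().apply(p-g)*1000)
for nm,v in[('corner',[.105,0,0]),('bottom',[.105,0,.024])]:
    P=g+R.apply(v); print(nm,P,proj('side',P),proj('top',P))
# side pixels: handle ends crop x 388..575
```

```text
[ 0.56090294 -0.30896699  0.18555382] 0.0025311864614324837
[104.42670003   0.11250119  -2.2691265 ]
corner [ 0.56148855 -0.30894605  0.18328515] [[291.77085982 151.55316143]] [[362.06397576 202.09651804]]
bottom [ 0.56150734 -0.3089548   0.15928516] [[291.45789479 157.79074504]] [[360.32251363 203.73828653]]
```

Run:
```python
from h import *
F=lambda x,y:(200+x/5-.4,80+y/5-.4)
for a,b,z in[((48,65),(208,35),.31),((60,90),(205,65),.29),((90,160),(215,135),.26),((95,222),(220,195),.24),((125,503),(292,478),.005)]:
    A,B=onz('top',*F(*a),z),onz('top',*F(*b),z); d=A-B; print(np.arctan2(-d[0],d[1]),np.linalg.norm(d),(A+B)/2)
```

```text
0.1463385358670764 0.08956997662552273 [0.87173888 0.06482156 0.31      ]
0.13011366454804477 0.08205371947686539 [0.86445526 0.06395932 0.29      ]
0.15732692401665613 0.07234857483609446 [0.83485409 0.05572841 0.26      ]
0.17240484023247632 0.07329602713054917 [0.80585246 0.05518427 0.24      ]
0.10031667651623877 0.11137022345091453 [0.69890734 0.03896049 0.005     ]
```

```bash
cat >> h.py <<'E'
P0=np.array([.727,.043,.21]); PSI=.135; SL=np.radians(32)
RT=lambda: Rtool(PSI,SL)
def D2W(v):  # deck mm -> world
    x=RT().as_matrix(); M=np.c_[x[:,0],-x[:,1],-x[:,2]]; return P0+M@(np.array(v)/1000)
def stem(x,z,y=0): # want puller stem at deck x, rod centre at deck z (mm)
    return todo(D2W([x-105,y,z-18.8]),RT())
def where():
    o=bot.get_obs(); R=q2R(o['ee_rot']); p=o['tcp_pos']+R.apply([.105,0,-.0188])
    x=RT().as_matrix(); M=np.c_[x[:,0],-x[:,1],-x[:,2]]
    print('stem/rod deck mm',(M.T@(p-P0)*1000).round(1),'F deck',(M.T@o['ft_force']).round(1),'t',round(o['time'],2),'w',round(o['grip_width']*1000,1),'roterr',(R.inv()*RT()).as_rotvec(degrees=True).round(2),'T',np.round(o['ft_torque'],2))
E
python3 -c "
from h import *
stem(-80,60); print(D2W([-185,0,60]), onz('top',346,160,.09))
where()"
```

```text
t 4.35 pos [ 0.4578 -0.2926  0.1644] todo mm [  42.4 -322.1   17.5] deg [  4.68  31.73 -16.26] F [ 0.2  0.6 -1.7] w 19.3
[0.54003272 0.01760495 0.16284782] [ 0.71657125 -0.2938304   0.09      ]
stem/rod deck mm [-193.4 -326.5   89.4] F deck [-0.7  0.6 -1.6] t 4.35 w 19.3 roterr [  4.68  31.73 -16.26] T [0.08 0.08 0.02]
```

```bash
python3 -m pendant '[{"rx":0.6,"ry":4,"rz":-2,"dx":0,"dy":-10,"dz":-3,"claw":10},{"rx":0.6,"ry":4,"rz":-2,"dx":0,"dy":-20,"dz":-3,"claw":10},{"rx":0.6,"ry":4,"rz":-2,"dx":0,"dy":-25,"dz":-3,"claw":10},{"rx":0.6,"ry":4,"rz":-2,"dx":0,"dy":-25,"dz":-3,"claw":10},{"rx":0.6,"ry":4,"rz":-2,"dx":0,"dy":-25,"dz":-3,"claw":10},{"rx":0.6,"ry":4,"rz":-2,"dx":0,"dy":-25,"dz":-3,"claw":10},{"rx":0.6,"ry":4,"rz":-2,"dx":0,"dy":-20,"dz":-3,"claw":10},{"rx":0.6,"ry":4,"rz":-2,"dx":0,"dy":-10,"dz":0,"claw":10}]' 50
python3 -c "
from h import *
stem(-80,60); where()"
```

```text
time: 5.02
tcp_pos: [0.4569, -0.1606, 0.1803]
ee_rot: [-0.029, 0.978, 0.036, 0.205]
ft_force: [0.2, -0.0, -1.3]
grip_width: 0.0199
t 5.02 pos [ 0.4569 -0.1606  0.1803] todo mm [  82.2 -169.7   80.5] deg [-0.75  8.19 -3.75] F [ 0.2 -0.  -1.3] w 19.9
stem/rod deck mm [-159.6 -172.5  134.8] F deck [-0.5 -0.1 -1.2] t 5.02 w 19.9 roterr [-0.75  8.19 -3.75] T [-0.05  0.51  0.05]
```

```bash
python3 -m pendant '[{"rx":0,"ry":2,"rz":-0.9,"dx":6,"dy":-20,"dz":4,"claw":10},{"rx":0,"ry":2,"rz":-0.9,"dx":8,"dy":-25,"dz":4,"claw":10},{"rx":0,"ry":2,"rz":-0.9,"dx":8,"dy":-25,"dz":4,"claw":10},{"rx":0,"ry":1.5,"rz":-0.8,"dx":8,"dy":-25,"dz":4,"claw":10},{"rx":0,"ry":0,"rz":0,"dx":8,"dy":-25,"dz":4,"claw":10},{"rx":0,"ry":0,"rz":0,"dx":8,"dy":-22,"dz":4,"claw":10},{"rx":0,"ry":0,"rz":0,"dx":5,"dy":-12,"dz":4,"claw":10},{"rx":0,"ry":0,"rz":0,"dx":0,"dy":0,"dz":0,"claw":10}]' 50
python3 -c "
from h import *
stem(-80,60); where()"
```

```text
time: 5.68
tcp_pos: [0.4902, -0.0172, 0.2199]
ee_rot: [-0.038, 0.97, 0.073, 0.228]
ft_force: [0.9, 0.1, -2.4]
grip_width: 0.0196
t 5.68 pos [ 0.4902 -0.0172  0.2199] todo mm [ 24.7 -23.2  95.2] deg [-2.75  5.37  0.14] F [ 0.9  0.1 -2.4] w 19.6
stem/rod deck mm [-94.4 -28.2 145.9] F deck [-0.5 -0.  -2.6] t 5.68 w 19.6 roterr [-2.75  5.37  0.14] T [-0.09  0.61  0.07]
```

```bash
python3 -m pendant '[{"rx":-0.6,"ry":1.5,"rz":0,"dx":2,"dy":-5,"dz":8,"claw":10},{"rx":-0.6,"ry":1.5,"rz":0,"dx":3,"dy":-6,"dz":8,"claw":10},{"rx":-0.6,"ry":1.5,"rz":0,"dx":3,"dy":-6,"dz":8,"claw":10},{"rx":-0.6,"ry":1.5,"rz":0,"dx":3,"dy":-4,"dz":8,"claw":10},{"rx":-0.5,"ry":0.5,"rz":0,"dx":3,"dy":0,"dz":8,"claw":10},{"rx":0,"ry":0,"rz":0,"dx":3,"dy":0,"dz":8,"claw":10},{"rx":0,"ry":0,"rz":0,"dx":0,"dy":0,"dz":4,"claw":10},{"rx":0,"ry":0,"rz":0,"dx":0,"dy":0,"dz":0,"claw":10}]' 50
python3 -c "
from h import *
stem(-80,60); where()"
```

```text
time: 6.35
tcp_pos: [0.5315, 0.0003, 0.227]
ee_rot: [-0.019, 0.968, 0.068, 0.239]
ft_force: [-0.5, -0.6, -1.9]
grip_width: 0.0194
t 6.35 pos [5.315e-01 3.000e-04 2.270e-01] todo mm [-18.9 -15.5  80.7] deg [-0.39  4.26  0.14] F [-0.5 -0.6 -1.9] w 19.4
stem/rod deck mm [-54.  -15.8 131.1] F deck [-1.5 -0.5 -1.3] t 6.35 w 19.4 roterr [-0.39  4.26  0.14] T [-0.12  0.66  0.02]
```

```bash
python3 -c "
from h import *
o=bot.get_obs(); print(np.round(o['joints'],3), np.round(o['joint_velocities'],2), np.round(o['joint_torque'],1))"
```

```text
[-0.351  0.283  0.437  2.294 -1.099  0.233 -0.352] [ 0.03  0.02 -0.02  0.   -0.   -0.    0.01] [ -0.5 -30.1   2.4 -15.1  -0.5  -0.8  -0. ]
```

The arm is at its joint-5 and joint-6 limits, so it can't tilt outward this far so close to the base. I'll put the puller back and re-grasp it with the tool pitched about 28° the other way. The gripper will then be near vertical when the puller lies along the slope.

```bash
python3 -m pendant '[{"rx":0,"ry":-4,"rz":0,"dx":-10,"dy":5,"dz":-3,"claw":10},{"rx":0,"ry":-4,"rz":0,"dx":-10,"dy":15,"dz":-3,"claw":10},{"rx":0,"ry":-4,"rz":1,"dx":-10,"dy":22,"dz":-3,"claw":10},{"rx":0,"ry":-4,"rz":2,"dx":-10,"dy":25,"dz":0,"claw":10},{"rx":0,"ry":-4,"rz":2,"dx":-10,"dy":25,"dz":0,"claw":10},{"rx":0,"ry":-4,"rz":2,"dx":-5,"dy":25,"dz":0,"claw":10},{"rx":0,"ry":-4,"rz":2,"dx":0,"dy":25,"dz":0,"claw":10},{"rx":0,"ry":-1,"rz":2,"dx":0,"dy":25,"dz":0,"claw":10}]' 50
python3 -c "
from h import *
todo([.4592,-.2935,.12],Rtool(-.158)); print(bot.get_obs()['joints'].round(2))"
```

```text
time: 7.02
tcp_pos: [0.48, -0.1742, 0.2071]
ee_rot: [-0.02, 0.999, -0.025, -0.03]
ft_force: [0.6, -0.8, -1.7]
grip_width: 0.0195
t 7.02 pos [ 0.48   -0.1742  0.2071] todo mm [ -9.6 123.6  83. ] deg [-2.07  3.58  6.14] F [ 0.6 -0.8 -1.7] w 19.5
[-0.24  0.6   0.87  1.85 -0.54  1.02 -0.75]
```

```bash
python3 -m pendant '[{"rx":-0.5,"ry":1,"rz":1,"dx":-2,"dy":18,"dz":5,"claw":10},{"rx":-0.5,"ry":1,"rz":1,"dx":-2,"dy":20,"dz":8,"claw":10},{"rx":-0.5,"ry":1,"rz":1,"dx":-2,"dy":20,"dz":8,"claw":10},{"rx":-0.5,"ry":0.5,"rz":1,"dx":-2,"dy":20,"dz":8,"claw":10},{"rx":0,"ry":0,"rz":1,"dx":0,"dy":18,"dz":8,"claw":10},{"rx":0,"ry":0,"rz":0.5,"dx":0,"dy":8,"dz":8,"claw":10},{"rx":0,"ry":0,"rz":0,"dx":0,"dy":0,"dz":0,"claw":10},{"rx":0,"ry":0,"rz":0,"dx":0,"dy":0,"dz":0,"claw":10}]' 50
python3 -c "
from h import *
todo([.4592,-.2935,.12],Rtool(-.158)); print(bot.get_obs()['joints'].round(2))"
```

```text
time: 7.68
tcp_pos: [0.4553, -0.2946, 0.1517]
ee_rot: [-0.0, 0.996, -0.085, -0.003]
ft_force: [-0.6, 0.8, -0.9]
grip_width: 0.0194
t 7.68 pos [ 0.4553 -0.2946  0.1517] todo mm [ 3.9 -1.8 31.7] deg [-0.01  0.37 -0.74] F [-0.6  0.8 -0.9] w 19.4
[ 0.02  0.69  0.82  1.89 -0.65  0.86 -0.58]
```

```bash
python3 -m pendant '[{"rx":0,"ry":0.3,"rz":-0.4,"dx":2,"dy":-1,"dz":10,"claw":10},{"rx":0,"ry":0.1,"rz":-0.3,"dx":2,"dy":-1,"dz":14,"claw":10},{"rx":0,"ry":0,"rz":0,"dx":0,"dy":0,"dz":14,"claw":10},{"rx":0,"ry":0,"rz":0,"dx":0,"dy":0,"dz":14,"claw":10},{"rx":0,"ry":0,"rz":0,"dx":0,"dy":0,"dz":12,"claw":10},{"rx":0,"ry":0,"rz":0,"dx":0,"dy":0,"dz":5,"claw":10},{"rx":0,"ry":0,"rz":0,"dx":0,"dy":0,"dz":0,"claw":10},{"rx":0,"ry":0,"rz":0,"dx":0,"dy":0,"dz":0,"claw":10}]' 50
python3 -c "
from h import *
todo([.4592,-.2935,.032],Rtool(-.158)); print(bot.get_obs()['joints'].round(2))"
```

```text
time: 8.35
tcp_pos: [0.4633, -0.2868, 0.0777]
ee_rot: [-0.003, 0.997, -0.074, 0.002]
ft_force: [0.1, -0.7, -2.6]
grip_width: 0.0199
t 8.35 pos [ 0.4633 -0.2868  0.0777] todo mm [-3.3  7.6 45.6] deg [-0.41 -0.24  0.59] F [ 0.1 -0.7 -2.6] w 19.9
[ 0.08  0.77  0.7   1.94 -0.77  0.71 -0.47]
```

```bash
python3 -m pendant '[{"rx":0,"ry":0,"rz":0.3,"dx":-2,"dy":4,"dz":0,"claw":10},{"rx":-0.2,"ry":-0.2,"rz":0.3,"dx":-1,"dy":3,"dz":0,"claw":10},{"rx":0,"ry":0,"rz":0,"dx":0,"dy":0,"dz":6,"claw":10},{"rx":0,"ry":0,"rz":0,"dx":0,"dy":0,"dz":6,"claw":10},{"rx":0,"ry":0,"rz":0,"dx":0,"dy":0,"dz":6,"claw":10},{"rx":0,"ry":0,"rz":0,"dx":0,"dy":0,"dz":4,"claw":10},{"rx":0,"ry":0,"rz":0,"dx":0,"dy":0,"dz":0,"claw":10},{"rx":0,"ry":0,"rz":0,"dx":0,"dy":0,"dz":0,"claw":10}]' 50
python3 -c "
from h import *
todo([.4592,-.2935,.032],Rtool(-.158))"
```

```text
time: 9.02
tcp_pos: [0.4608, -0.2944, 0.0555]
ee_rot: [-0.001, 0.997, -0.079, 0.002]
ft_force: [0.1, -0.1, -1.5]
grip_width: 0.0195
t 9.02 pos [ 0.4608 -0.2944  0.0555] todo mm [-1.8 -0.6 23.5] deg [-0.11 -0.26  0.01] F [ 0.1 -0.1 -1.5] w 19.5
```

```bash
python3 -m pendant '[{"rx":0,"ry":0,"rz":0,"dx":-1,"dy":-0.5,"dz":4,"claw":10},{"rx":0,"ry":0,"rz":0,"dx":-0.5,"dy":0,"dz":4,"claw":10},{"rx":0,"ry":0,"rz":0,"dx":0,"dy":0,"dz":4,"claw":10},{"rx":0,"ry":0,"rz":0,"dx":0,"dy":0,"dz":4,"claw":10},{"rx":0,"ry":0,"rz":0,"dx":0,"dy":0,"dz":3,"claw":10},{"rx":0,"ry":0,"rz":0,"dx":0,"dy":0,"dz":2,"claw":10},{"rx":0,"ry":0,"rz":0,"dx":0,"dy":0,"dz":0,"claw":10},{"rx":0,"ry":0,"rz":0,"dx":0,"dy":0,"dz":0,"claw":10}]' 50
python3 -c "
from h import *
todo([.4592,-.2935,.031],Rtool(-.158))
crop('side',260,140,90,80,8,'s4')"
```

```text
time: 9.68
tcp_pos: [0.4593, -0.2935, 0.032]
ee_rot: [-0.001, 0.997, -0.079, 0.002]
ft_force: [1.2, -0.3, -1.7]
grip_width: 0.0196
t 9.68 pos [ 0.4593 -0.2935  0.032 ] todo mm [-0.1 -0.   1. ] deg [-0.12 -0.24  0.01] F [ 1.2 -0.3 -1.7] w 19.6
```

View pics/s4.png

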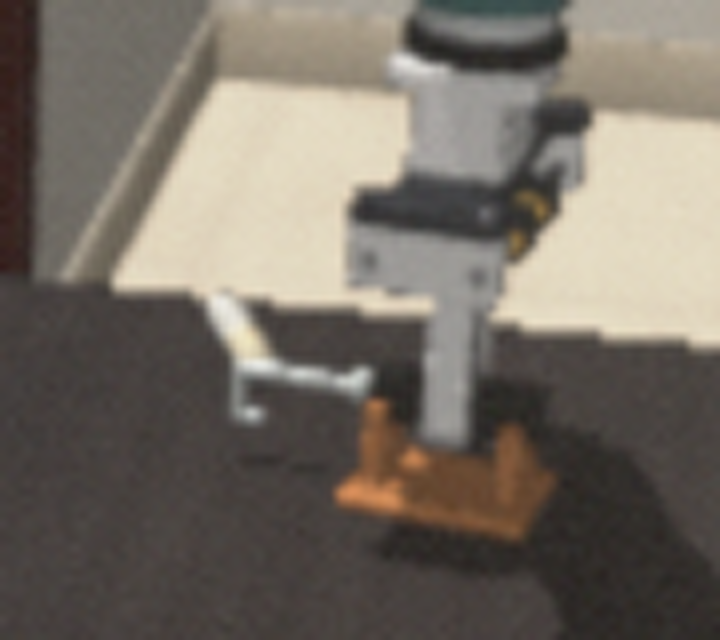

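```bash
python3 -m pendant '[{"rx":0,"ry":0,"rz":0,"dx":0,"dy":0,"dz":1.5,"claw":10},{"rx":0,"ry":0,"rz":0,"dx":0,"dy":0,"dz":0,"claw":50},{"rx":0,"ry":0,"rz":0,"dx":0,"dy":0,"dz":0,"claw":50},{"rx":0,"ry":0,"rz":0,"dx":0,"dy":0,"dz":0,"claw":50},{"rx":0,"ry":0,"rz":0,"dx":0,"dy":0,"dz":0,"claw":50},{"rx":0,"ry":0,"rz":0,"dx":0,"dy":0,"dz":-10,"claw":50},{"rx":0,"ry":0,"rz":0,"dx":0,"dy":0,"dz":-15,"claw":50},{"rx":0,"ry":0,"rz":0,"dx":0,"dy":0,"dz":-15,"claw":50}]' 50
python3 -m pendant '[{"rx":0,"ry":0,"rz":0,"dx":0,"dy":0,"dz":-20,"claw":50},{"rx":0,"ry":-4,"rz":0,"dx":0,"dy":0,"dz":-15,"claw":50},{"rx":0,"ry":-4,"rz":0,"dx":0,"dy":0,"dz":-5,"claw":50},{"rx":0,"ry":-4,"rz":0,"dx":0,"dy":0,"dz":0,"claw":50},{"rx":0,"ry":-4,"rz":0,"dx":0,"dy":0,"dz":0,"claw":50},{"rx":0,"ry":-4,"rz":0,"dx":0,"dy":0,"dz":0,"claw":50},{"rx":0,"ry":-4,"rz":0,"dx":0,"dy":0,"dz":0,"claw":50},{"rx":0,"ry":-2,"rz":0,"dx":0,"dy":0,"dz":0,"claw":50}]' 50
python3 -c "
from h import *
RG=Rtool(-.158,np.radians(-28)); g=np.array([.459,-.2935,.048]); todo(g+RG.apply([0,0,.0188]),RG); print(RG.as_matrix()[:,2],bot.get_obs()['joints'].round(2))
crop('side',250,120,100,80,7,'s5');crop('top',300,170,110,90,7,'t5')"
```

```text
time: 10.4
tcp_pos: [0.4585, -0.2936, 0.0722]
ee_rot: [-0.001, 0.997, -0.079, 0.002]
ft_force: [-0.4, -0.3, 0.1]
grip_width: 0.0497
time: 11.07
tcp_pos: [0.4572, -0.296, 0.1275]
ee_rot: [-0.016, 0.97, -0.082, -0.229]
ft_force: [1.0, -0.2, -0.0]
grip_width: 0.0501
t 11.07 pos [ 0.4572 -0.296   0.1275] todo mm [36.2 -3.3 89.3] deg [ 0.1  -1.45 -0.61] F [ 1.  -0.2 -0. ] w 50.1
[-0.4636238   0.07386827 -0.88294759] [ 0.02  0.99  0.86  1.47 -0.45  1.37 -0.81]
```

View pics/s5.png

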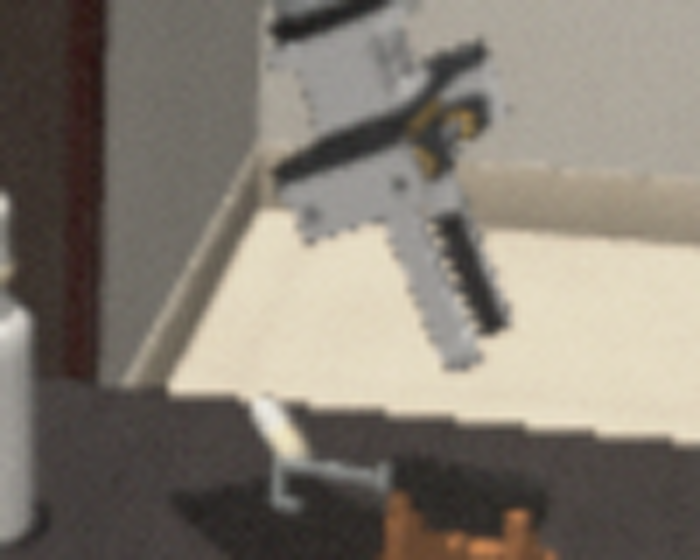

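```bash
python3 -m pendant '[{"rx":0,"ry":-0.8,"rz":-0.3,"dx":10,"dy":-2,"dz":2,"claw":50},{"rx":0,"ry":-0.6,"rz":-0.3,"dx":12,"dy":-1,"dz":5,"claw":50},{"rx":0,"ry":0,"rz":0,"dx":10,"dy":0,"dz":7,"claw":50},{"rx":0,"ry":0,"rz":0,"dx":3,"dy":0,"dz":8,"claw":50},{"rx":0,"ry":0,"rz":0,"dx":0,"dy":0,"dz":8,"claw":50},{"rx":0,"ry":0,"rz":0,"dx":0,"dy":0,"dz":5,"claw":50},{"rx":0,"ry":0,"rz":0,"dx":0,"dy":0,"dz":0,"claw":50},{"rx":0,"ry":0,"rz":0,"dx":0,"dy":0,"dz":0,"claw":50}]' 50
python3 -c "
from h import *
RG=Rtool(-.158,np.radians(-28)); g=np.array([.459,-.2935,.048]); todo(g+RG.apply([0,0,.0188]),RG)"
```

```text
time: 11.83
tcp_pos: [0.468, -0.2972, 0.0812]
ee_rot: [-0.017, 0.968, -0.08, -0.238]
ft_force: [-0.3, -0.6, 0.4]
grip_width: 0.0501
t 11.83 pos [ 0.468  -0.2972  0.0812] todo mm [ 6.9 -2.4 52.6] deg [ 0.08 -0.4  -0.46] F [-0.3 -0.6  0.4] w 50.1
```

```bash
python3 -m pendant '[{"rx":0,"ry":-0.3,"rz":-0.3,"dx":4,"dy":-2,"dz":5,"claw":50},{"rx":0,"ry":0,"rz":-0.2,"dx":3,"dy":0,"dz":8,"claw":50},{"rx":0,"ry":0,"rz":0,"dx":0,"dy":0,"dz":8,"claw":50},{"rx":0,"ry":0,"rz":0,"dx":0,"dy":0,"dz":8,"claw":50},{"rx":0,"ry":0,"rz":0,"dx":0,"dy":0,"dz":8,"claw":50},{"rx":0,"ry":0,"rz":0,"dx":0,"dy":0,"dz":5,"claw":50},{"rx":0,"ry":0,"rz":0,"dx":0,"dy":0,"dz":0,"claw":50},{"rx":0,"ry":0,"rz":0,"dx":0,"dy":0,"dz":0,"claw":50}]' 50
python3 -c "
from h import *
RG=Rtool(-.158,np.radians(-28)); g=np.array([.459,-.2935,.048]); todo(g+RG.apply([0,0,.0188]),RG)"
```

```text
time: 12.5
tcp_pos: [0.4527, -0.2928, 0.0372]
ee_rot: [-0.019, 0.967, -0.076, -0.241]
ft_force: [0.0, -0.3, -0.7]
grip_width: 0.05
t 12.5 pos [ 0.4527 -0.2928  0.0372] todo mm [ 0.5 -0.3  6.3] deg [ 0.05 -0.08  0.02] F [ 0.  -0.3 -0.7] w 50.0
```

```bash
python3 -m pendant '[{"rx":0,"ry":0,"rz":0,"dx":0.5,"dy":0,"dz":4,"claw":50},{"rx":0,"ry":0,"rz":0,"dx":0,"dy":0,"dz":2,"claw":50},{"rx":0,"ry":0,"rz":0,"dx":0,"dy":0,"dz":0,"claw":50},{"rx":0,"ry":0,"rz":0,"dx":0,"dy":0,"dz":0,"claw":10},{"rx":0,"ry":0,"rz":0,"dx":0,"dy":0,"dz":0,"claw":10},{"rx":0,"ry":0,"rz":0,"dx":0,"dy":0,"dz":0,"claw":10},{"rx":0,"ry":0,"rz":0,"dx":0,"dy":0,"dz":0,"claw":10},{"rx":0,"ry":0,"rz":0,"dx":0,"dy":0,"dz":0,"claw":10}]' 55
python3 -c "
from h import *
RG=Rtool(-.158,np.radians(-28)); g=np.array([.459,-.2935,.048]); todo(g+RG.apply([0,0,.0188]),RG)
crop('side',250,120,100,80,7,'s6')"
```

```text
time: 13.17
tcp_pos: [0.4513, -0.2931, 0.032]
ee_rot: [-0.018, 0.968, -0.076, -0.239]
ft_force: [0.7, 0.5, 0.1]
grip_width: 0.0204
t 13.17 pos [ 0.4513 -0.2931  0.032 ] todo mm [-0.7 -0.8  1.1] deg [ 0.12 -0.21  0.03] F [0.7 0.5 0.1] w 20.4
```

View pics/s6.png

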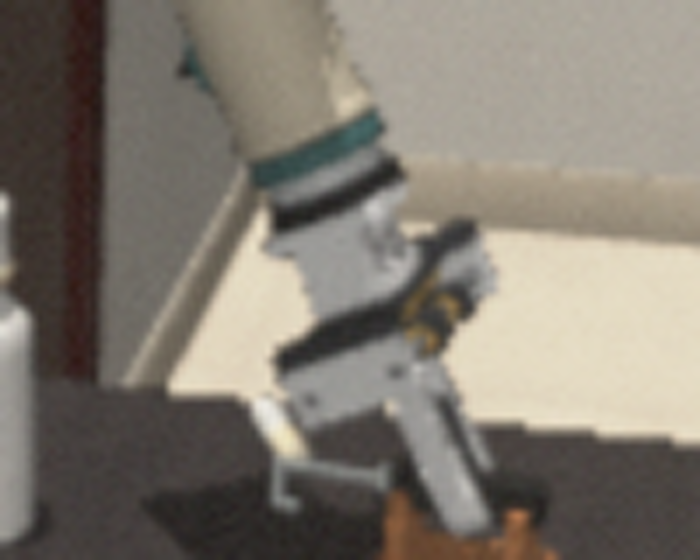

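```bash
python3 -m pendant '[{"rx":0,"ry":0,"rz":0,"dx":-2,"dy":0,"dz":-4,"claw":10},{"rx":0,"ry":0,"rz":0,"dx":-5,"dy":0,"dz":-9,"claw":10},{"rx":0,"ry":0,"rz":0,"dx":-8,"dy":0,"dz":-15,"claw":10},{"rx":0,"ry":0,"rz":0,"dx":-9,"dy":0,"dz":-18,"claw":10},{"rx":0,"ry":0,"rz":0,"dx":-9,"dy":0,"dz":-18,"claw":10},{"rx":0,"ry":0,"rz":0,"dx":-9,"dy":0,"dz":-18,"claw":10},{"rx":0,"ry":0,"rz":0,"dx":-9,"dy":0,"dz":-18,"claw":10},{"rx":0,"ry":0,"rz":0,"dx":-4,"dy":0,"dz":-8,"claw":10}]' 55
cat >> h.py <<'E'
# re-grasp: puller frame pitched relative to tool by +GA about tool y (puller x = tool x pitched up)
GA=np.radians(28.2); GO=np.array([0.,0.,-.0188])  # grasp point in tool; puller origin there
def pul():  # puller axes in tool (cols x, right(-y), down(-z)); same convention as Rtool
    return Ro.from_rotvec([0,GA,0])
def RT2(): return RT()*pul().inv()
def stem2(x,z,y=0,RP=None):
    Rp=RT() if RP is None else RP
    org=D2W([x-105,y,z]); Rt=Rp*pul().inv()
    return todo(org-Rt.apply(GO),Rt)
def where2():
    o=bot.get_obs(); R=q2R(o['ee_rot']); p=o['tcp_pos']+R.apply(GO)+(R*pul()).apply([.105,0,0])
    x=RT().as_matrix(); M=np.c_[x[:,0],-x[:,1],-x[:,2]]
    print('stem/rod deck mm',(M.T@(p-P0)*1000).round(1),'F deck',(M.T@o['ft_force']).round(1),'t',round(o['time'],2),'w',round(o['grip_width']*1000,1),'roterr',(R.inv()*RT2()).as_rotvec(degrees=True).round(2)); return p
E
python3 -c "
from h import *
stem2(-80,60); p=where2(); print(p,proj('side',p),proj('top',p)); print(bot.get_obs()['joints'].round(2)); print(np.degrees(np.arcsin(RT2().as_matrix()[2,0])))
x=(q2R(bot.get_obs()['ee_rot'])*pul()).as_matrix()[:,0];print('puller x',x)
crop('side',250,100,100,80,7,'s7');crop('top',300,170,110,90,7,'t7')"
```

```text
time: 13.88
tcp_pos: [0.4518, -0.2927, 0.1633]
ee_rot: [-0.018, 0.968, -0.077, -0.24]
ft_force: [1.2, -0.2, -2.5]
grip_width: 0.0195
t 13.88 pos [ 0.4518 -0.2927  0.1633] todo mm [  43.7 -320.8   -1.9] deg [ -3.47  31.46 -16.65] F [ 1.2 -0.2 -2.5] w 19.5
stem/rod deck mm [-192.9 -328.5   85.7] F deck [-0.3 -0.4 -2.7] t 13.88 w 19.5 roterr [ -3.47  31.46 -16.65]
[ 0.56413588 -0.31063926  0.18049517] [[291.08584853 152.07544696]] [[362.35106491 201.36287317]]
[ 0.01  0.96  0.87  1.45 -0.41  1.44 -0.81]
3.799999999999999
puller x [ 0.98751521 -0.1574225   0.0056457 ]
```

View pics/s7.png

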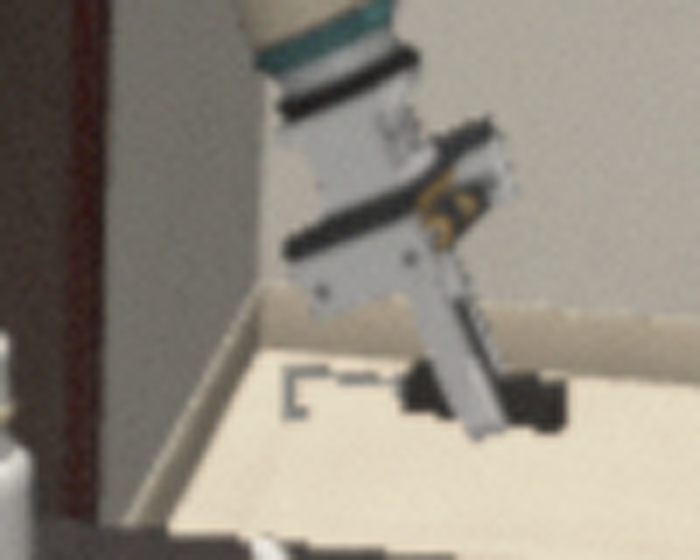

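View pics/t7.png

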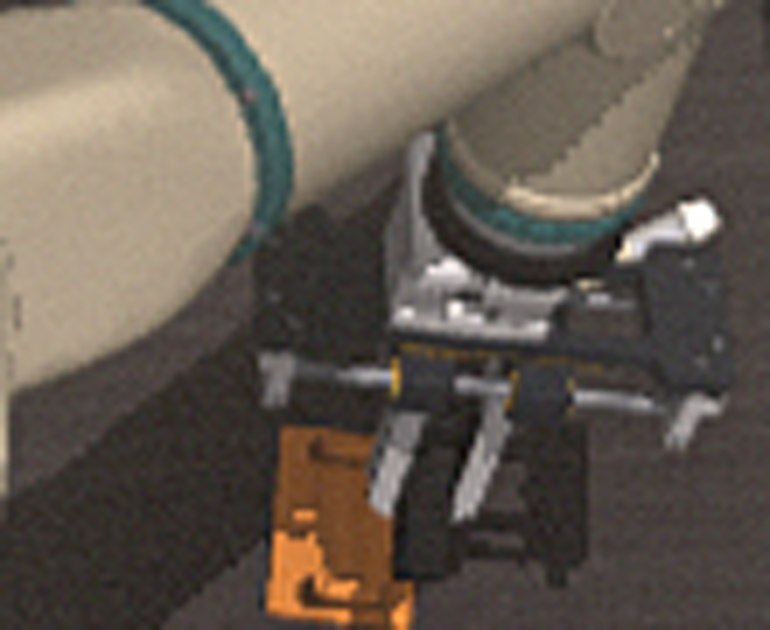

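```bash
python3 -m pendant '[{"rx":-0.4,"ry":4,"rz":-2,"dx":0,"dy":-10,"dz":-2,"claw":10},{"rx":-0.4,"ry":4,"rz":-2,"dx":0,"dy":-18,"dz":-2,"claw":10},{"rx":-0.4,"ry":4,"rz":-2,"dx":0,"dy":-20,"dz":-2,"claw":10},{"rx":-0.4,"ry":4,"rz":-2,"dx":0,"dy":-20,"dz":-2,"claw":10},{"rx":-0.4,"ry":4,"rz":-2,"dx":0,"dy":-20,"dz":-2,"claw":10},{"rx":-0.4,"ry":4,"rz":-2,"dx":0,"dy":-20,"dz":-2,"claw":10},{"rx":-0.4,"ry":4,"rz":-2,"dx":0,"dy":-18,"dz":-2,"claw":10},{"rx":-0.4,"ry":3,"rz":-2,"dx":0,"dy":-10,"dz":0,"claw":10}]' 55
python3 -c "
from h import *
stem2(-80,60); p=where2(); print(bot.get_obs()['joints'].round(2))"
```

```text
time: 14.65
tcp_pos: [0.4558, -0.1515, 0.1684]
ee_rot: [-0.002, 0.997, 0.068, 0.033]
ft_force: [-0.2, 1.0, -2.0]
grip_width: 0.0194
t 14.65 pos [ 0.4558 -0.1515  0.1684] todo mm [ 105.9 -156.1   31.1] deg [0.06 0.03 0.1 ] F [-0.2  1.  -2. ] w 19.4
stem/rod deck mm [-158.3 -156.   137.5] F deck [-1.2  1.  -1.7] t 14.65 w 19.4 roterr [0.06 0.03 0.1 ]
[-0.24  0.52  0.76  2.09 -0.62  0.7  -0.5 ]
```

```bash
python3 -m pendant '[{"rx":0,"ry":0,"rz":0,"dx":5,"dy":-12,"dz":2,"claw":10},{"rx":0,"ry":0,"rz":0,"dx":12,"dy":-20,"dz":3,"claw":10},{"rx":0,"ry":0,"rz":0,"dx":14,"dy":-22,"dz":4,"claw":10},{"rx":0,"ry":0,"rz":0,"dx":14,"dy":-22,"dz":4,"claw":10},{"rx":0,"ry":0,"rz":0,"dx":14,"dy":-22,"dz":4,"claw":10},{"rx":0,"ry":0,"rz":0,"dx":14,"dy":-22,"dz":4,"claw":10},{"rx":0,"ry":0,"rz":0,"dx":10,"dy":-15,"dz":2,"claw":10},{"rx":0,"ry":0,"rz":0,"dx":0,"dy":0,"dz":0,"claw":10}]' 55
python3 -c "
from h import *
stem2(-80,60); p=where2(); print(bot.get_obs()['joints'].round(2))
crop('side',130,90,180,150,4,'s8');crop('top',170,70,180,150,4,'t8')"
```

```text
time: 15.32
tcp_pos: [0.5097, 0.0059, 0.1456]
ee_rot: [-0.006, 0.997, 0.067, 0.025]
ft_force: [-0.4, 0.9, -1.3]
grip_width: 0.0198
t 15.32 pos [0.5097 0.0059 0.1456] todo mm [32.8 -7.5  3.2] deg [-0.5   0.84 -0.03] F [-0.4  0.9 -1.3] w 19.8
stem/rod deck mm [-106.9   -8.2   77. ] F deck [-1.   0.9 -1. ] t 15.32 w 19.8 roterr [-0.5   0.84 -0.03]
[-0.56  0.61  0.76  2.03 -0.68  0.71 -0.8 ]
```

View pics/s8.png

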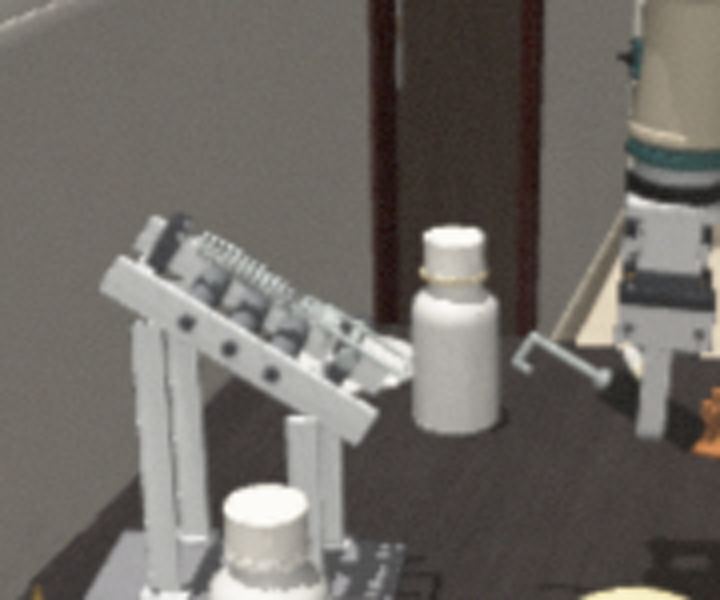

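View pics/t8.png

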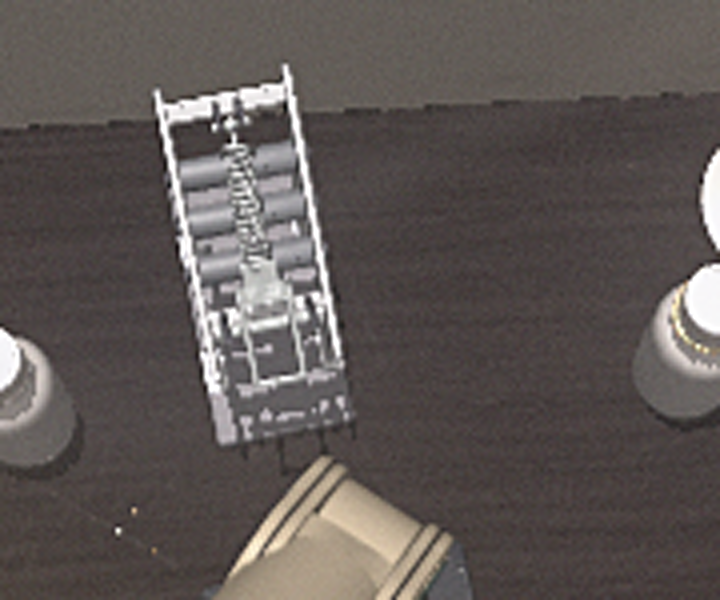

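```bash
python3 -c "
from h import *
stem2(-22,60)"
python3 -m pendant '[{"rx":0,"ry":0.4,"rz":0,"dx":8,"dy":-4,"dz":-3,"claw":10},{"rx":0,"ry":0.4,"rz":0,"dx":12,"dy":-3,"dz":-4,"claw":10},{"rx":0,"ry":0,"rz":0,"dx":14,"dy":0,"dz":-4,"claw":10},{"rx":0,"ry":0,"rz":0,"dx":14,"dy":0,"dz":-4,"claw":10},{"rx":0,"ry":0,"rz":0,"dx":14,"dy":0,"dz":-4,"claw":10},{"rx":0,"ry":0,"rz":0,"dx":10,"dy":0,"dz":-2,"claw":10},{"rx":0,"ry":0,"rz":0,"dx":5,"dy":0,"dz":0,"claw":10},{"rx":0,"ry":0,"rz":0,"dx":0,"dy":0,"dz":0,"claw":10}]' 55
python3 -c "
from h import *
stem2(-22,60); p=where2(); print(bot.get_obs()['joints'].round(2))
crop('side',180,130,80,70,8,'s9');crop('top',190,110,90,80,8,'t9')"
```

```text
t 15.42 pos [0.5083 0.002  0.1461] todo mm [ 85.3 -11.7 -24.3] deg [-0.38  0.86 -0.27] F [ 0.  -1.6 -2.4] w 20.1
time: 16.08
tcp_pos: [0.5867, 0.0097, 0.1766]
ee_rot: [-0.004, 0.998, 0.057, 0.034]
ft_force: [0.7, 0.9, -2.7]
grip_width: 0.0203
t 16.08 pos [0.5867 0.0097 0.1766] todo mm [  4.8 -14.3   2.1] deg [-0.14 -0.16 -1.17] F [ 0.7  0.9 -2.7] w 20.3
stem/rod deck mm [-25.6 -16.2  64.6] F deck [-0.7  0.8 -2.7] t 16.08 w 20.3 roterr [-0.14 -0.16 -1.17]
[-0.55  0.66  0.8   1.82 -0.65  0.86 -0.9 ]
```

View pics/s9.png

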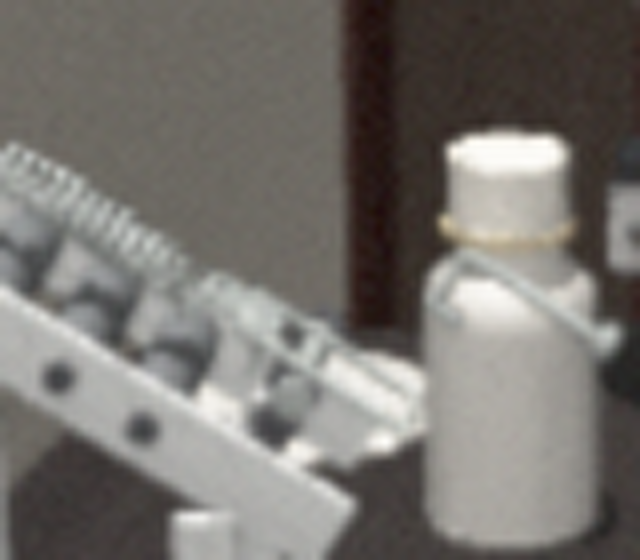

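View pics/t9.png

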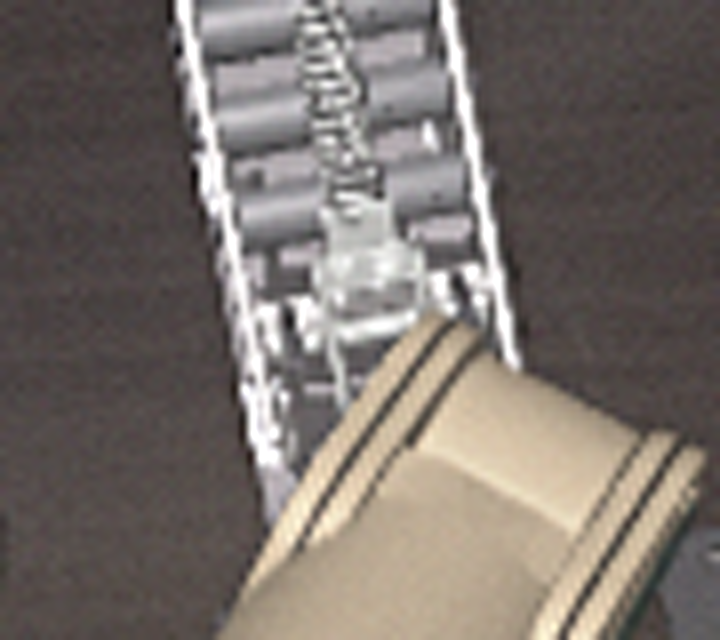

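```bash
python3 -c "
from h import *
p=where2(); print(proj('side',p))
for y in(-15,0,15): print(y,proj('side',D2W([-42,y,3.5])))
for z in (0,4,8):print(z,proj('side',D2W([-42,17,z])))
print(proj('side',D2W([0,29,0])),proj('side',D2W([0,-29,0])))
"
```

```text
stem/rod deck mm [-27.2 -16.1  64.9] F deck [-0.7  0.4 -1.2] t 16.18 w 19.4 roterr [-0.17 -0.05 -1.21]
[[238.94307428 161.09814226]]
-15 [[232.34074614 179.70425731]]
0 [[231.63491725 181.60615626]]
15 [[230.91406573 183.54853461]]
0 [[230.20169453 184.70968925]]
4 [[230.90476663 183.6820592 ]]
8 [[231.60950997 182.65198641]]
[[217.35384781 178.66431235]] [[220.6399488  171.46934135]]
```

```bash
python3 -m pendant '[{"rx":0,"ry":0,"rz":-0.5,"dx":2,"dy":-5,"dz":0,"claw":10},{"rx":0,"ry":0,"rz":-0.4,"dx":2,"dy":-5,"dz":0,"claw":10},{"rx":0,"ry":0,"rz":-0.3,"dx":1,"dy":-3,"dz":1,"claw":10},{"rx":0,"ry":0,"rz":0,"dx":0,"dy":-1,"dz":1,"claw":10},{"rx":0,"ry":0,"rz":0,"dx":0,"dy":0,"dz":0,"claw":10},{"rx":0,"ry":0,"rz":0,"dx":0,"dy":0,"dz":0,"claw":10},{"rx":0,"ry":0,"rz":0,"dx":0,"dy":0,"dz":0,"claw":10},{"rx":0,"ry":0,"rz":0,"dx":0,"dy":0,"dz":0,"claw":10}]' 55
python3 -c "
from h import *
stem2(-22,17); p=where2(); print(proj('side',p),proj('top',p))
crop('side',190,130,80,70,8,'s10');crop('top',190,110,90,80,8,'t10')"
```

```text
time: 16.85
tcp_pos: [0.5852, 0.0262, 0.1734]
ee_rot: [-0.005, 0.997, 0.068, 0.031]
ft_force: [-1.1, -0.2, -1.5]
grip_width: 0.0194
t 16.85 pos [0.5852 0.0262 0.1734] todo mm [25.1  2.7 36.7] deg [-0.3   0.19  0.07] F [-1.1 -0.2 -1.5] w 19.4
stem/rod deck mm [-26.6   2.2  60.8] F deck [-1.7 -0.1 -0.7] t 16.85 w 19.4 roterr [-0.3   0.19  0.07]
[[237.232534  164.1806739]] [[239.14334163 165.02418037]]
```

View pics/s10.png

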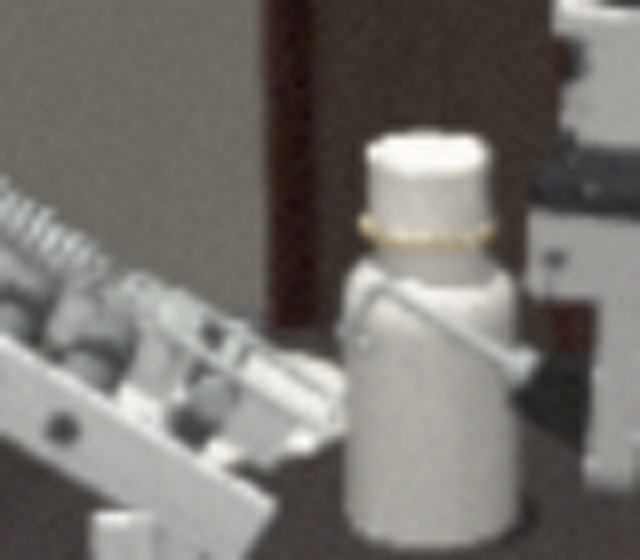

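View pics/t10.png

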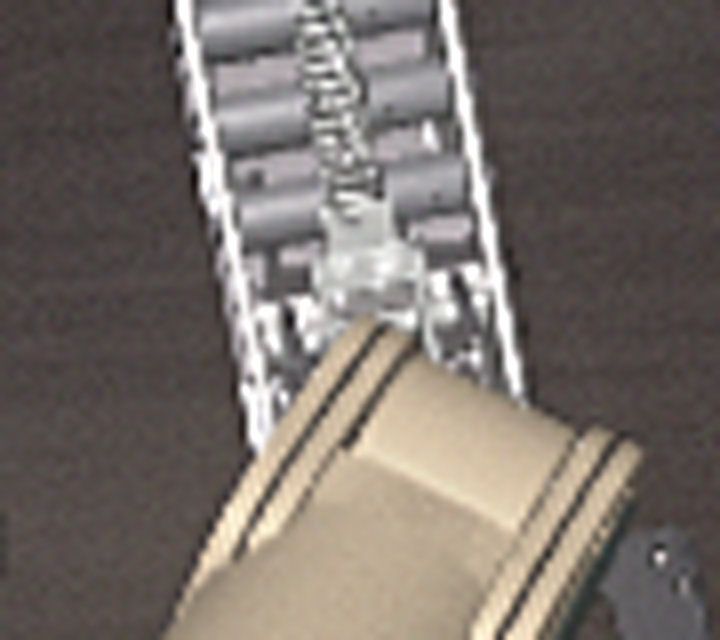

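```bash
python3 -m pendant '[{"rx":-0.2,"ry":0.1,"rz":0,"dx":3,"dy":1.5,"dz":3,"claw":10},{"rx":-0.1,"ry":0.1,"rz":0,"dx":4,"dy":1,"dz":5,"claw":10},{"rx":0,"ry":0,"rz":0,"dx":3,"dy":0,"dz":5,"claw":10},{"rx":0,"ry":0,"rz":0,"dx":2,"dy":0,"dz":3,"claw":10},{"rx":0,"ry":0,"rz":0,"dx":0,"dy":0,"dz":0,"claw":10},{"rx":0,"ry":0,"rz":0,"dx":0,"dy":0,"dz":0,"claw":10},{"rx":0,"ry":0,"rz":0,"dx":0,"dy":0,"dz":0,"claw":10},{"rx":0,"ry":0,"rz":0,"dx":0,"dy":0,"dz":0,"claw":10}]' 55
python3 -c "
from h import *
stem2(-23,19); p=where2(); print(proj('side',p),proj('top',p))
crop('side',190,130,80,70,8,'s11')"
```

```text
time: 17.62
tcp_pos: [0.6, 0.0246, 0.1558]
ee_rot: [-0.002, 0.997, 0.067, 0.033]
ft_force: [-0.7, -0.8, -1.2]
grip_width: 0.0197
t 17.62 pos [0.6    0.0246 0.1558] todo mm [ 9.8 -1.1 17. ] deg [0.07 0.01 0.01] F [-0.7 -0.8 -1.2] w 19.7
stem/rod deck mm [-23.6  -1.   38.6] F deck [-1.3 -0.7 -0.6] t 17.62 w 19.7 roterr [0.07 0.01 0.01]
[[232.57142496 169.10986358]] [[239.60157787 161.73682605]]
```

View pics/s11.png

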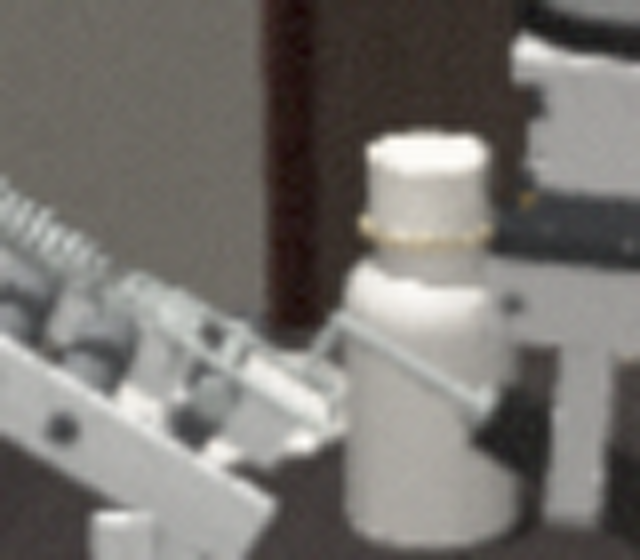

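```bash
python3 -m pendant '[{"rx":0,"ry":0,"rz":0,"dx":2,"dy":-0.7,"dz":4,"claw":10},{"rx":0,"ry":0,"rz":0,"dx":3,"dy":-0.4,"dz":5,"claw":10},{"rx":0,"ry":0,"rz":0,"dx":2,"dy":0,"dz":4,"claw":10},{"rx":0,"ry":0,"rz":0,"dx":2,"dy":0,"dz":2,"claw":10},{"rx":0,"ry":0,"rz":0,"dx":0,"dy":0,"dz":0,"claw":10},{"rx":0,"ry":0,"rz":0,"dx":0,"dy":0,"dz":0,"claw":10},{"rx":0,"ry":0,"rz":0,"dx":0,"dy":0,"dz":0,"claw":10},{"rx":0,"ry":0,"rz":0,"dx":0,"dy":0,"dz":0,"claw":10}]' 55
python3 -c "
from h import *
stem2(-23,19); p=where2(); print(proj('side',p),proj('top',p))
crop('side',190,130,80,70,8,'s12');crop('top',190,110,90,80,8,'t12')"
```

```text
time: 18.33
tcp_pos: [0.6109, 0.0275, 0.1399]
ee_rot: [-0.002, 0.997, 0.068, 0.033]
ft_force: [-0.3, 0.2, -1.8]
grip_width: 0.0198
t 18.33 pos [0.6109 0.0275 0.1399] todo mm [-0.3  0.3  0.4] deg [ 0.06 -0.    0.02] F [-0.3  0.2 -1.8] w 19.8
stem/rod deck mm [-22.6   0.4  19.2] F deck [-1.2  0.2 -1.4] t 18.33 w 19.8 roterr [ 0.06 -0.    0.02]
[[228.81005419 174.14263231]] [[238.62348008 159.73728442]]
```

View pics/s12.png

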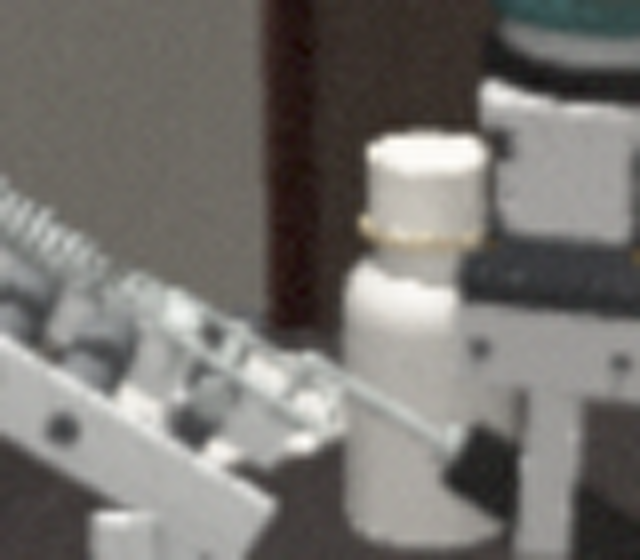

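View pics/t12.png

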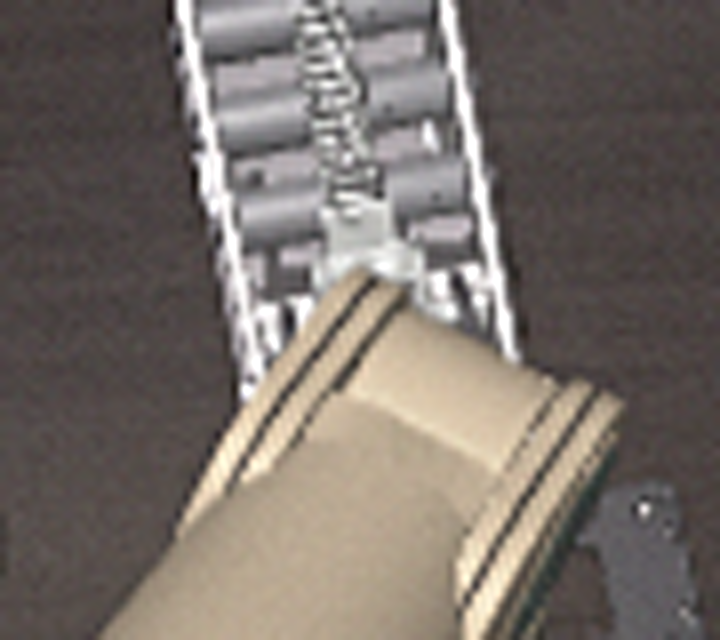

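```bash
python3 -m pendant '[{"rx":0,"ry":0,"rz":0,"dx":-2,"dy":0,"dz":1,"claw":10},{"rx":0,"ry":0,"rz":0,"dx":-4,"dy":0,"dz":2,"claw":10},{"rx":0,"ry":0,"rz":0,"dx":-4,"dy":0,"dz":2,"claw":10},{"rx":0,"ry":0,"rz":0,"dx":-3,"dy":0,"dz":1.5,"claw":10},{"rx":0,"ry":0,"rz":0,"dx":-2,"dy":0,"dz":1,"claw":10},{"rx":0,"ry":0,"rz":0,"dx":-1,"dy":0,"dz":0.5,"claw":10},{"rx":0,"ry":0,"rz":0,"dx":0,"dy":0,"dz":0,"claw":10},{"rx":0,"ry":0,"rz":0,"dx":0,"dy":0,"dz":0,"claw":10}]' 55
python3 -c "
from h import *
stem2(-41,19); p=where2(); print(proj('side',p),proj('top',p))
crop('side',190,130,80,70,8,'s13')"
```

```text
time: 19.1
tcp_pos: [0.5977, 0.0254, 0.1322]
ee_rot: [-0.001, 0.997, 0.068, 0.038]
ft_force: [2.3, 0.9, -0.4]
grip_width: 0.0195
t 19.1 pos [0.5977 0.0254 0.1322] todo mm [-2.3 -0.   2. ] deg [ 0.12 -0.51  0.02] F [ 2.3  0.9 -0.4] w 19.5
stem/rod deck mm [-38.1   0.2  20.7] F deck [ 1.8  0.6 -1.6] t 19.1 w 19.5 roterr [ 0.12 -0.51  0.02]
[[233.54112199 176.52177015]] [[239.67749205 165.00723011]]
```

View pics/s13.png

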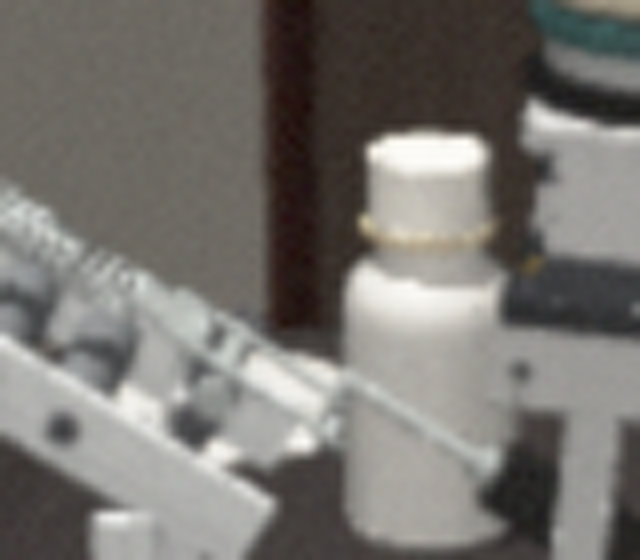

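```bash
python3 -m pendant '[{"rx":0,"ry":-0.2,"rz":0,"dx":-1.5,"dy":0,"dz":-3,"claw":10},{"rx":0,"ry":-0.3,"rz":0,"dx":-3,"dy":0,"dz":-5,"claw":10},{"rx":0,"ry":0,"rz":0,"dx":-3,"dy":0,"dz":-5,"claw":10},{"rx":0,"ry":0,"rz":0,"dx":-3,"dy":0,"dz":-5,"claw":10},{"rx":0,"ry":0,"rz":0,"dx":-2,"dy":0,"dz":-4,"claw":10},{"rx":0,"ry":0,"rz":0,"dx":0,"dy":0,"dz":0,"claw":10},{"rx":0,"ry":0,"rz":0,"dx":0,"dy":0,"dz":0,"claw":10},{"rx":0,"ry":0,"rz":0,"dx":0,"dy":0,"dz":0,"claw":10}]' 55
python3 -c "
from h import *
stem2(-41,55); p=where2(); print(proj('side',p),proj('top',p))
crop('side',190,130,80,70,8,'s14')"
```

```text
time: 19.82
tcp_pos: [0.5841, 0.0234, 0.1571]
ee_rot: [-0.001, 0.997, 0.068, 0.035]
ft_force: [2.2, 0.5, -1.3]
grip_width: 0.0195
t 19.82 pos [0.5841 0.0234 0.1571] todo mm [-7.3 -0.2 -4. ] deg [ 0.15 -0.18  0.04] F [ 2.2  0.5 -1.3] w 19.5
stem/rod deck mm [-36.5   0.1  48.4] F deck [ 1.2  0.2 -2.3] t 19.82 w 19.5 roterr [ 0.15 -0.18  0.04]
[[237.98057023 169.01537769]] [[240.21365248 167.06738123]]
```

View pics/s14.png

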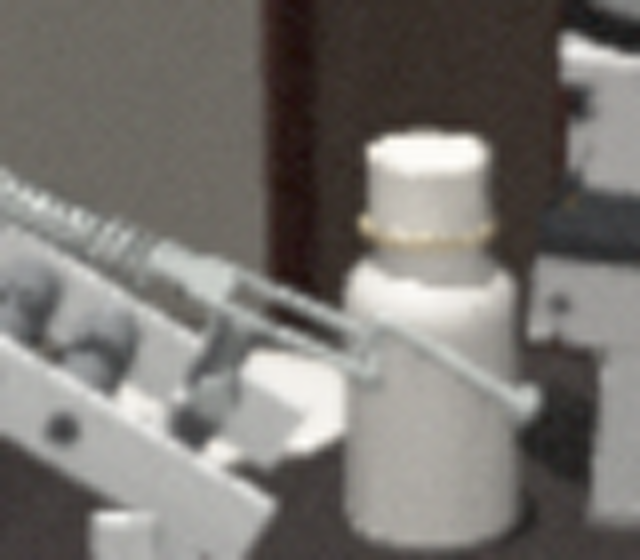

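```bash
python3 -m pendant '[{"rx":0,"ry":-0.2,"rz":0,"dx":-1.5,"dy":0,"dz":-3,"claw":10},{"rx":0,"ry":-0.1,"rz":0,"dx":-2,"dy":0,"dz":-3.5,"claw":10},{"rx":0,"ry":0,"rz":0,"dx":-2.5,"dy":0,"dz":0.5,"claw":10},{"rx":0,"ry":0,"rz":0,"dx":-4,"dy":0,"dz":2,"claw":10},{"rx":0,"ry":0,"rz":0,"dx":-4,"dy":0,"dz":2,"claw":10},{"rx":0,"ry":0,"rz":0,"dx":-4,"dy":0,"dz":2,"claw":10},{"rx":0,"ry":0,"rz":0,"dx":0,"dy":0,"dz":0,"claw":10},{"rx":0,"ry":0,"rz":0,"dx":0,"dy":0,"dz":0,"claw":10}]' 55
python3 -c "
from h import *
stem2(-62,55); p=where2(); print(proj('side',p),proj('top',p))
crop('side',190,130,80,70,8,'s15')"
```

```text
time: 20.53
tcp_pos: [0.569, 0.0208, 0.1567]
ee_rot: [-0.0, 0.997, 0.068, 0.036]
ft_force: [5.7, -0.1, 0.3]
grip_width: 0.0197
t 20.53 pos [0.569  0.0208 0.1567] todo mm [-10.5  -0.8   6.6] deg [ 0.27 -0.34  0.06] F [ 5.7 -0.1  0.3] w 19.7
stem/rod deck mm [-49.7  -0.3  56.6] F deck [ 4.9 -0.9 -2.8] t 20.53 w 19.7 roterr [ 0.27 -0.34  0.06]
[[243.25546168 169.24378536]] [[241.34616842 172.27399103]]
```

View pics/s15.png

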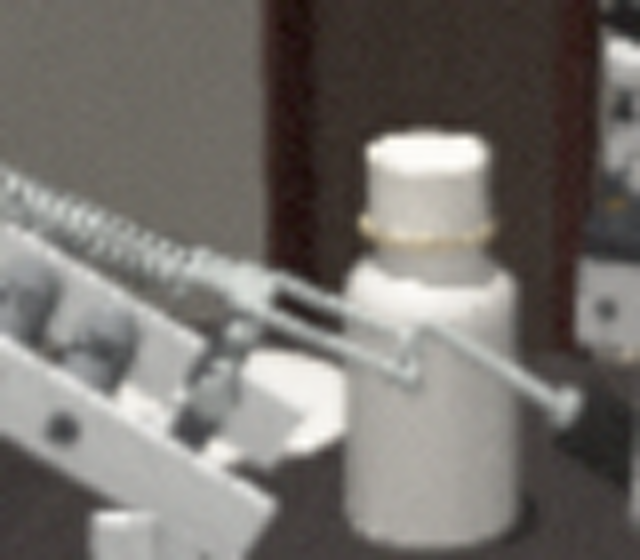

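```bash
python3 -m pendant '[{"rx":0.1,"ry":-0.2,"rz":0,"dx":-2,"dy":0,"dz":1,"claw":10},{"rx":0.1,"ry":-0.2,"rz":0,"dx":-4,"dy":-0.3,"dz":2,"claw":10},{"rx":0,"ry":0,"rz":0,"dx":-4,"dy":-0.3,"dz":2,"claw":10},{"rx":0,"ry":0,"rz":0,"dx":-3,"dy":0,"dz":1.5,"claw":10},{"rx":0,"ry":0,"rz":0,"dx":0,"dy":0,"dz":0,"claw":10},{"rx":0,"ry":0,"rz":0,"dx":0,"dy":0,"dz":0,"claw":10},{"rx":0,"ry":0,"rz":0,"dx":0,"dy":0,"dz":0,"claw":10},{"rx":0,"ry":0,"rz":0,"dx":0,"dy":0,"dz":0,"claw":10}]' 55
python3 -c "
from h import *
stem2(-63,55); p=where2(); print(proj('side',p),proj('top',p))
crop('side',190,130,80,70,8,'s16')"
```

```text
time: 21.25
tcp_pos: [0.5688, 0.0204, 0.1534]
ee_rot: [-0.0, 0.997, 0.069, 0.045]
ft_force: [6.1, 0.8, -0.0]
grip_width: 0.0199
t 21.25 pos [0.5688 0.0204 0.1534] todo mm [-10.9  -1.1   3.6] deg [ 0.32 -1.4   0.15] F [ 6.1  0.8 -0. ] w 19.9
stem/rod deck mm [-52.1  -0.5  56.1] F deck [ 5.2  0.  -3.3] t 21.25 w 19.9 roterr [ 0.32 -1.4   0.15]
[[243.84695771 169.78503753]] [[241.52630856 173.00379236]]
```

View pics/s16.png

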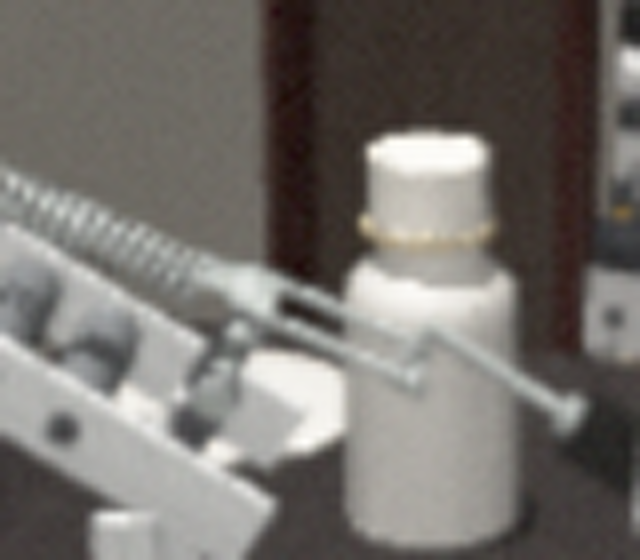

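```bash
python3 -c "
from h import *
o=bot.get_obs(); print(o['joints'].round(3),o['joint_torque'].round(1))"
```

```text
[-0.568  0.654  0.764  1.909 -0.684  0.752 -0.857] [  0.6 -44.    9.7 -10.    0.8   1.1  -0. ]
```

```bash
python3 -m pendant '[{"rx":0,"ry":-0.4,"rz":0,"dx":-4,"dy":-0.3,"dz":1.5,"claw":10},{"rx":0,"ry":-0.5,"rz":0,"dx":-4,"dy":-0.3,"dz":2,"claw":10},{"rx":0,"ry":-0.5,"rz":0,"dx":-4,"dy":-0.3,"dz":2,"claw":10},{"rx":0,"ry":-0.4,"rz":0,"dx":-4,"dy":0,"dz":2,"claw":10},{"rx":0,"ry":-0.2,"rz":0,"dx":-3,"dy":0,"dz":1.5,"claw":10},{"rx":0,"ry":-0.2,"rz":0,"dx":-2,"dy":0,"dz":1,"claw":10},{"rx":0,"ry":-0.2,"rz":0,"dx":-1,"dy":0,"dz":0.5,"claw":10},{"rx":0,"ry":-0.2,"rz":0,"dx":-1,"dy":0,"dz":0.5,"claw":10}]' 55
python3 -c "
from h import *
stem2(-63,55); p=where2(); print(proj('side',p),proj('top',p))
crop('side',190,130,80,70,8,'s17')"
```

```text
time: 21.97
tcp_pos: [0.5641, 0.0189, 0.1468]
ee_rot: [0.003, 0.997, 0.07, 0.04]
ft_force: [7.2, 1.5, 1.0]
grip_width: 0.0197
t 21.97 pos [0.5641 0.0189 0.1468] todo mm [-5.5 -1.9 -2.5] deg [ 0.7  -0.75  0.27] F [7.2 1.5 1. ] w 19.7
stem/rod deck mm [-59.5  -0.6  51.7] F deck [ 6.7  0.5 -3. ] t 21.97 w 19.7 roterr [ 0.7  -0.75  0.27]
[[245.1919607  172.25890193]] [[241.92933783 175.03190472]]
```

View pics/s17.png

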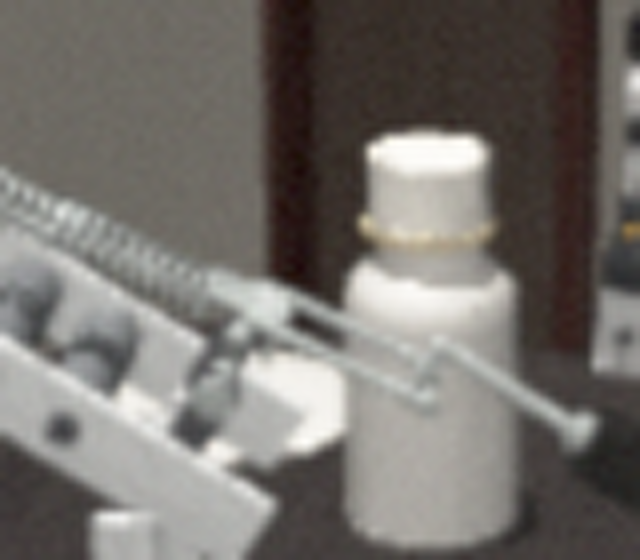

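```bash
python3 -m pendant '[{"rx":0.2,"ry":-0.4,"rz":0,"dx":-3,"dy":-0.5,"dz":0.5,"claw":10},{"rx":0.2,"ry":-0.4,"rz":0.1,"dx":-4,"dy":-0.5,"dz":1,"claw":10},{"rx":0.2,"ry":-0.4,"rz":0.1,"dx":-4,"dy":-0.5,"dz":1,"claw":10},{"rx":0.1,"ry":-0.3,"rz":0,"dx":-3,"dy":-0.3,"dz":1,"claw":10},{"rx":0,"ry":-0.2,"rz":0,"dx":-2,"dy":0,"dz":1,"claw":10},{"rx":0,"ry":-0.2,"rz":0,"dx":-2,"dy":0,"dz":1,"claw":10},{"rx":0,"ry":-0.2,"rz":0,"dx":-2,"dy":0,"dz":1,"claw":10},{"rx":0,"ry":-0.2,"rz":0,"dx":-2,"dy":0,"dz":1,"claw":10}]' 55
python3 -c "
from h import *
stem2(-65,52); p=where2(); print(proj('side',p),proj('top',p))
crop('side',190,130,80,70,8,'s18')"
```

```text
time: 22.68
tcp_pos: [0.5633, 0.0191, 0.1452]
ee_rot: [0.001, 0.997, 0.069, 0.04]
ft_force: [6.3, 2.0, 1.1]
grip_width: 0.0195
t 22.68 pos [0.5633 0.0191 0.1452] todo mm [-5.  -1.7 -0.5] deg [ 0.39 -0.73  0.25] F [6.3 2.  1.1] w 19.5
stem/rod deck mm [-61.   -0.8  50.7] F deck [ 6.1  1.1 -2.6] t 22.68 w 19.5 roterr [ 0.39 -0.73  0.25]
[[245.4588317 172.76439  ]] [[242.06416368 175.42689445]]
```

View pics/s18.png

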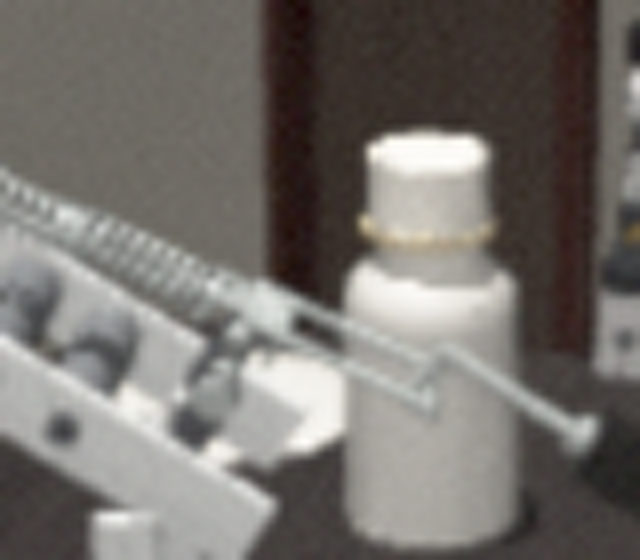

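```bash
python3 -m pendant '[{"rx":0.1,"ry":-0.4,"rz":0,"dx":-4,"dy":-0.5,"dz":1,"claw":10},{"rx":0.1,"ry":-0.4,"rz":0,"dx":-5,"dy":-0.5,"dz":2,"claw":10},{"rx":0.1,"ry":-0.4,"rz":0,"dx":-5,"dy":-0.5,"dz":2,"claw":10},{"rx":0.1,"ry":-0.4,"rz":0,"dx":-5,"dy":-0.5,"dz":2,"claw":10},{"rx":0,"ry":-0.4,"rz":0,"dx":-5,"dy":-0.3,"dz":2,"claw":10},{"rx":0,"ry":-0.4,"rz":0,"dx":-4,"dy":-0.3,"dz":2,"claw":10},{"rx":0,"ry":-0.4,"rz":0,"dx":-4,"dy":-0.3,"dz":2,"claw":10},{"rx":0,"ry":-0.4,"rz":0,"dx":-4,"dy":-0.3,"dz":2,"claw":10}]' 55
python3 -c "
from h import *
stem2(-65,52); p=where2(); print(proj('side',p),proj('top',p))
crop('side',190,130,80,70,8,'s19')"
```

```text
time: 23.4
tcp_pos: [0.5555, 0.0175, 0.1374]
ee_rot: [0.003, 0.997, 0.07, 0.038]
ft_force: [9.4, 1.2, 2.1]
grip_width: 0.0199
t 23.4 pos [0.5555 0.0175 0.1374] todo mm [ 3.5 -2.1 -7.6] deg [ 0.62 -0.56  0.38] F [9.4 1.2 2.1] w 19.9
stem/rod deck mm [-71.8  -0.8  48. ] F deck [ 9.2 -0.  -3.2] t 23.4 w 19.9 roterr [ 0.62 -0.56  0.38]
[[248.04690419 175.42694114]] [[242.63883214 178.72374694]]
```

View pics/s19.png

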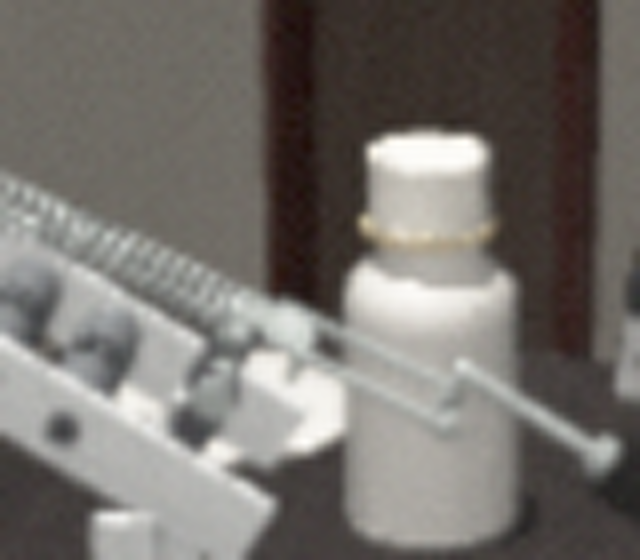

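```bash
python3 -m pendant '[{"rx":0.1,"ry":-0.4,"rz":0,"dx":-2,"dy":-0.4,"dz":4,"claw":10},{"rx":0.1,"ry":-0.4,"rz":0,"dx":-1.5,"dy":-0.4,"dz":5,"claw":10},{"rx":0.1,"ry":-0.4,"rz":0,"dx":-1.5,"dy":-0.4,"dz":5,"claw":10},{"rx":0.1,"ry":-0.4,"rz":0,"dx":-1.5,"dy":-0.4,"dz":5,"claw":10},{"rx":0,"ry":-0.4,"rz":0,"dx":-1.5,"dy":-0.3,"dz":4,"claw":10},{"rx":0,"ry":-0.4,"rz":0,"dx":-2.5,"dy":-0.3,"dz":3,"claw":10},{"rx":0,"ry":-0.4,"rz":0,"dx":-3,"dy":-0.3,"dz":2,"claw":10},{"rx":0,"ry":-0.4,"rz":0,"dx":-3,"dy":-0.3,"dz":2,"claw":10}]' 55
python3 -c "
from h import *
stem2(-65,20); p=where2(); print(proj('side',p),proj('top',p))
crop('side',190,130,80,70,8,'s20')"
```

```text
time: 24.12
tcp_pos: [0.571, 0.0194, 0.1169]
ee_rot: [0.005, 0.997, 0.072, 0.039]
ft_force: [7.2, 1.8, 2.4]
grip_width: 0.0196
t 24.12 pos [0.571  0.0194 0.1169] todo mm [ 4.4 -2.3 -0.9] deg [ 0.81 -0.58  0.58] F [7.2 1.8 2.4] w 19.6
stem/rod deck mm [-69.5  -0.5  22.4] F deck [ 7.5  0.9 -1.9] t 24.12 w 19.6 roterr [ 0.81 -0.58  0.58]
[[242.77323121 181.6251679 ]] [[241.78659664 175.3800203 ]]
```

View pics/s20.png

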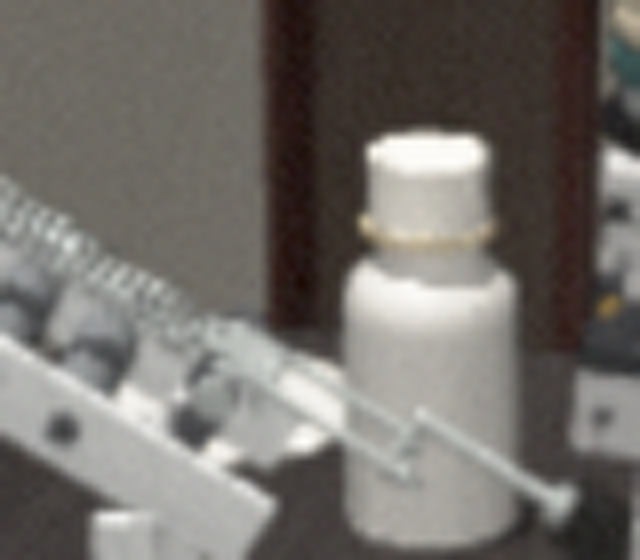

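```bash
python3 -m pendant '[{"rx":0.1,"ry":-0.3,"rz":0.1,"dx":-1,"dy":-0.3,"dz":1,"claw":10},{"rx":0.1,"ry":-0.3,"rz":0.1,"dx":0,"dy":-0.3,"dz":0.5,"claw":10},{"rx":0.1,"ry":-0.3,"rz":0.1,"dx":0,"dy":-0.3,"dz":0,"claw":10},{"rx":0.1,"ry":-0.2,"rz":0.1,"dx":0.5,"dy":-0.3,"dz":0,"claw":10},{"rx":0,"ry":0,"rz":0,"dx":1,"dy":-0.3,"dz":0,"claw":10},{"rx":0,"ry":0,"rz":0,"dx":1,"dy":-0.3,"dz":0,"claw":10},{"rx":0,"ry":0,"rz":0,"dx":1,"dy":0,"dz":0,"claw":10},{"rx":0,"ry":0,"rz":0,"dx":0,"dy":0,"dz":0,"claw":10}]' 55
python3 -c "
from h import *
stem2(-55,20); p=where2(); print(proj('side',p),proj('top',p))
crop('side',190,130,80,70,8,'s21')"
```

```text
time: 24.83
tcp_pos: [0.5761, 0.0212, 0.1177]
ee_rot: [0.002, 0.997, 0.068, 0.031]
ft_force: [3.5, 0.5, 2.8]
grip_width: 0.0197
t 24.83 pos [0.5761 0.0212 0.1177] todo mm [ 7.7 -1.3 -5.3] deg [0.42 0.27 0.12] F [3.5 0.5 2.8] w 19.7
stem/rod deck mm [-64.2  -0.6  18.5] F deck [ 4.5 -0.   0.5] t 24.83 w 19.7 roterr [0.42 0.27 0.12]
[[240.61558439 181.65189567]] [[241.44542237 173.29216767]]
```

View pics/s21.png

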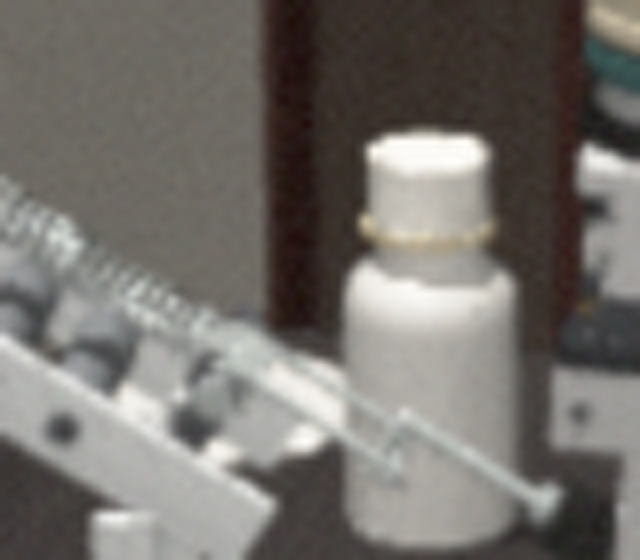

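```bash
python3 -m pendant '[{"rx":0.2,"ry":0.1,"rz":0.1,"dx":1,"dy":-0.5,"dz":-1,"claw":10},{"rx":0.2,"ry":0.1,"rz":0,"dx":1,"dy":-0.4,"dz":-1,"claw":10},{"rx":0,"ry":0,"rz":0,"dx":1,"dy":0,"dz":-1,"claw":10},{"rx":0,"ry":0,"rz":0,"dx":1,"dy":0,"dz":-0.5,"claw":10},{"rx":0,"ry":0,"rz":0,"dx":0,"dy":0,"dz":0,"claw":10},{"rx":0,"ry":0,"rz":0,"dx":0,"dy":0,"dz":0,"claw":10},{"rx":0,"ry":0,"rz":0,"dx":0,"dy":0,"dz":0,"claw":10},{"rx":0,"ry":0,"rz":0,"dx":0,"dy":0,"dz":0,"claw":10}]' 55
python3 -c "
from h import *
stem2(-53,20); p=where2(); print(proj('side',p),proj('top',p))
crop('side',190,130,80,70,8,'s22');crop('top',190,110,90,80,8,'t22')"
```

```text
time: 25.55
tcp_pos: [0.5807, 0.0227, 0.1207]
ee_rot: [-0.002, 0.997, 0.067, 0.033]
ft_force: [4.5, 1.5, 1.0]
grip_width: 0.0196
t 25.55 pos [0.5807 0.0227 0.1207] todo mm [ 4.6 -0.4 -3.4] deg [ 0.05  0.01 -0.01] F [4.5 1.5 1. ] w 19.6
stem/rod deck mm [-58.7  -0.4  19.1] F deck [ 4.5  0.9 -1.6] t 25.55 w 19.6 roterr [ 0.05  0.01 -0.01]
[[239.12864166 180.53981787]] [[241.05231328 171.54996081]]
```

View pics/s22.png

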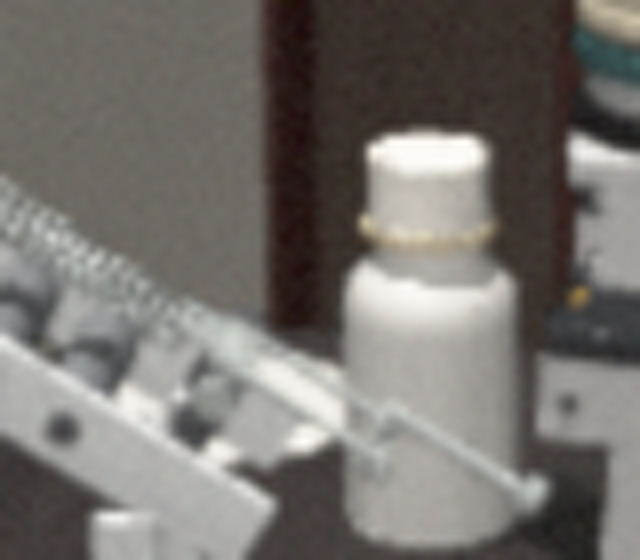

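View pics/t22.png

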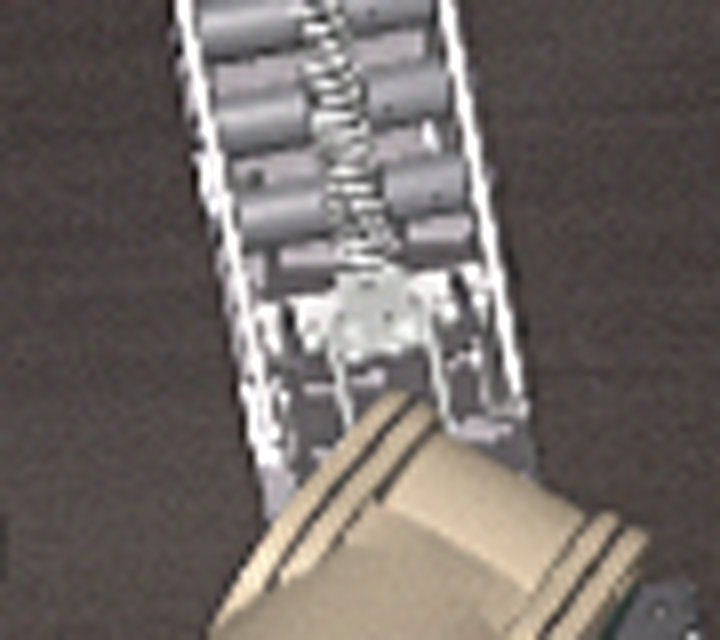

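```bash
python3 -m pendant '[{"rx":0,"ry":0,"rz":0,"dx":1,"dy":0,"dz":-1,"claw":10},{"rx":0,"ry":0,"rz":0,"dx":1,"dy":0,"dz":-0.5,"claw":10},{"rx":0,"ry":0,"rz":0,"dx":1,"dy":0,"dz":-0.5,"claw":10},{"rx":0,"ry":0,"rz":0,"dx":0,"dy":0,"dz":0,"claw":10},{"rx":0,"ry":0,"rz":0,"dx":0,"dy":0,"dz":0,"claw":10},{"rx":0,"ry":0,"rz":0,"dx":0,"dy":0,"dz":0,"claw":10},{"rx":0,"ry":0,"rz":0,"dx":0,"dy":0,"dz":0,"claw":10},{"rx":0,"ry":0,"rz":0,"dx":0,"dy":0,"dz":0,"claw":10}]' 55
python3 -c "
from h import *
stem2(-50,20); p=where2(); print(proj('side',p),proj('top',p))
crop('side',190,130,80,70,8,'s23');crop('top',190,110,90,80,8,'t23')"
```

```text
time: 26.32
tcp_pos: [0.5803, 0.0229, 0.1217]
ee_rot: [-0.002, 0.997, 0.067, 0.03]
ft_force: [1.9, 0.2, 0.3]
grip_width: 0.0197
t 26.32 pos [0.5803 0.0229 0.1217] todo mm [ 7.6 -0.2 -3.9] deg [-0.01  0.4  -0.05] F [1.9 0.2 0.3] w 19.7
stem/rod deck mm [-58.4  -0.3  19.4] F deck [ 1.8 -0.  -0.7] t 26.32 w 19.7 roterr [-0.01  0.4  -0.05]
[[239.09244072 180.44264653]] [[240.99252016 171.49651076]]
```

View pics/s23.png

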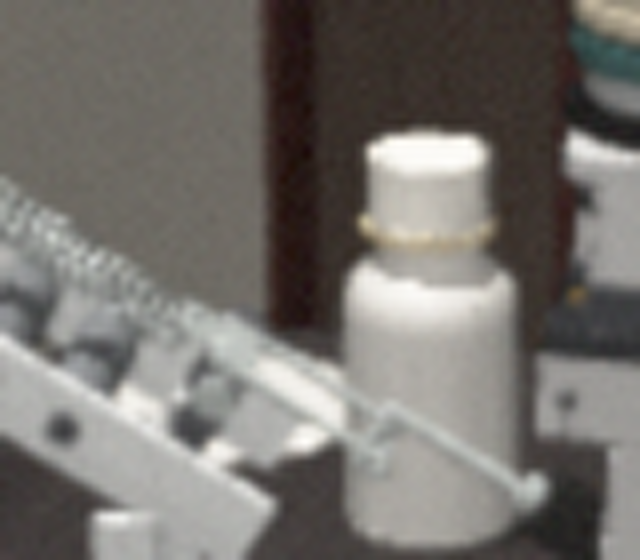

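View pics/t23.png

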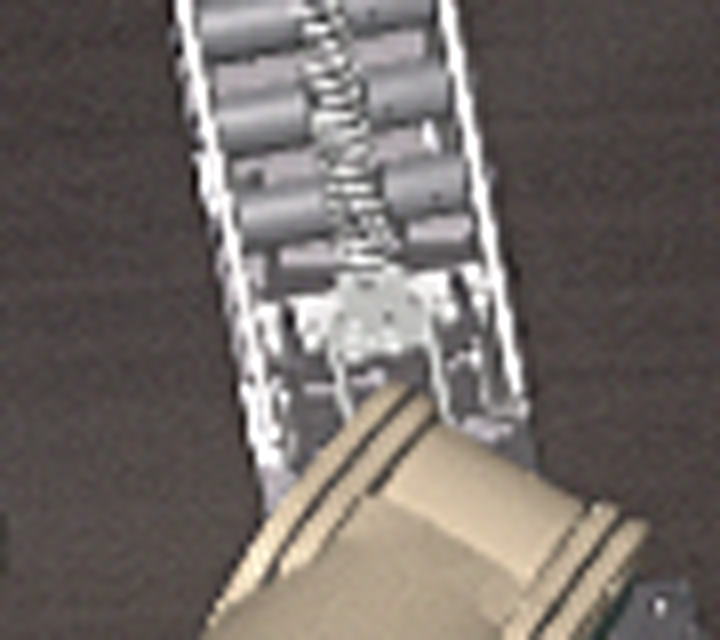

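```bash
python3 -m pendant '[{"rx":0,"ry":0.1,"rz":0,"dx":2,"dy":0,"dz":-1,"claw":10},{"rx":0,"ry":0.1,"rz":0,"dx":3,"dy":0,"dz":-1.5,"claw":10},{"rx":0,"ry":0,"rz":0,"dx":3,"dy":0,"dz":-1.5,"claw":10},{"rx":0,"ry":0,"rz":0,"dx":3,"dy":0,"dz":-1.5,"claw":10},{"rx":0,"ry":0,"rz":0,"dx":2,"dy":0,"dz":-1,"claw":10},{"rx":0,"ry":0,"rz":0,"dx":1,"dy":0,"dz":-0.5,"claw":10},{"rx":0,"ry":0,"rz":0,"dx":0,"dy":0,"dz":0,"claw":10},{"rx":0,"ry":0,"rz":0,"dx":0,"dy":0,"dz":0,"claw":10}]' 55
python3 -c "
from h import *
stem2(-43,20); p=where2(); print(proj('side',p),proj('top',p))
crop('side',190,130,80,70,8,'s24')"
```

```text
time: 27.08
tcp_pos: [0.5888, 0.0255, 0.1274]
ee_rot: [-0.003, 0.997, 0.067, 0.025]
ft_force: [0.1, -0.5, -2.1]
grip_width: 0.0199
t 27.08 pos [0.5888 0.0255 0.1274] todo mm [ 4.5  1.3 -2.1] deg [-0.18  0.92 -0.01] F [ 0.1 -0.5 -2.1] w 19.9
stem/rod deck mm [-47.7   1.   18.5] F deck [-1.  -0.5 -1.8] t 27.08 w 19.9 roterr [-0.18  0.92 -0.01]
[[235.8500412  178.92672129]] [[239.89761809 168.011682  ]]
```

View pics/s24.png

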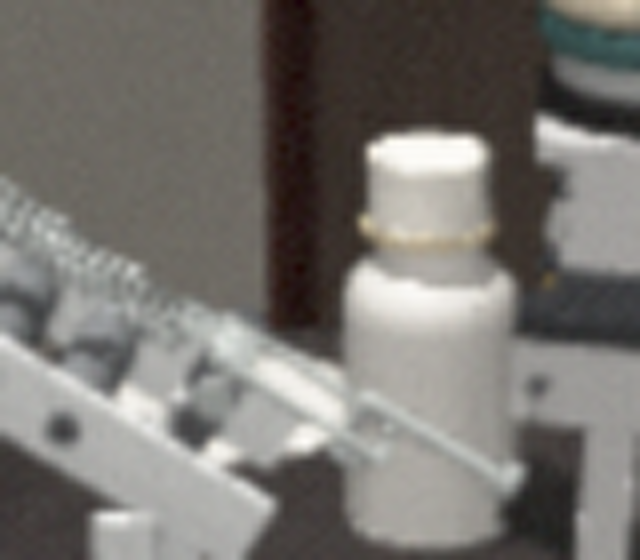

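```bash
python3 -m pendant '[{"rx":0,"ry":0.4,"rz":0,"dx":2,"dy":0.5,"dz":-1,"claw":10},{"rx":0,"ry":0.4,"rz":0,"dx":2.5,"dy":0.5,"dz":-1.5,"claw":10},{"rx":0,"ry":0,"rz":0,"dx":2,"dy":0,"dz":-1,"claw":10},{"rx":0,"ry":0,"rz":0,"dx":0,"dy":0,"dz":0,"claw":10},{"rx":0,"ry":0,"rz":0,"dx":-1,"dy":0,"dz":-2,"claw":10},{"rx":0,"ry":0,"rz":0,"dx":-1.5,"dy":0,"dz":-3,"claw":10},{"rx":0,"ry":0,"rz":0,"dx":0,"dy":0,"dz":0,"claw":10},{"rx":0,"ry":0,"rz":0,"dx":0,"dy":0,"dz":0,"claw":10}]' 55
python3 -c "
from h import *
stem2(-42,70); p=where2(); print(proj('side',p),proj('top',p))
crop('side',190,130,80,70,8,'s25')"
```

```text
time: 27.8
tcp_pos: [0.5922, 0.0248, 0.1371]
ee_rot: [-0.004, 0.997, 0.067, 0.032]
ft_force: [0.2, 0.1, -1.8]
grip_width: 0.0194
t 27.8 pos [0.5922 0.0248 0.1371] todo mm [-22.1  -0.1 -37.2] deg [-0.2   0.06 -0.04] F [ 0.2  0.1 -1.8] w 19.4
stem/rod deck mm [-40.1  -0.2  26.7] F deck [-0.8  0.1 -1.7] t 27.8 w 19.4 roterr [-0.2   0.06 -0.04]
[[235.15417586 175.28431585]] [[240.05811607 166.16997533]]
```

View pics/s25.png

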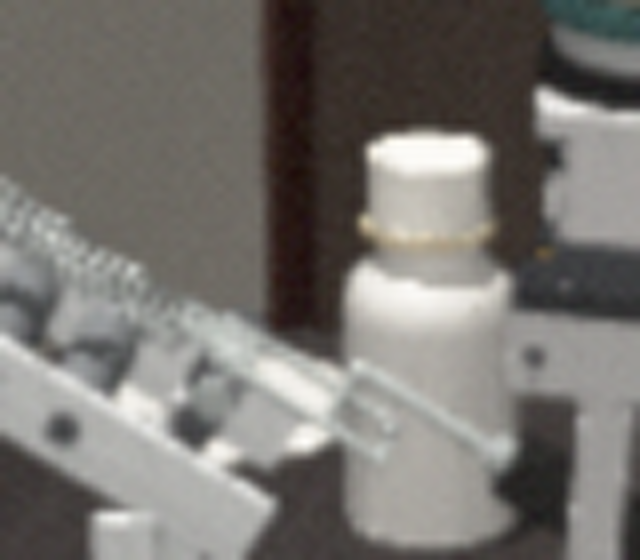

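```bash
python3 -c "
from h import *
f=lambda P:((proj('side',P)-[190,130]+.45)*8).round(0)
for nm,v in [('barN',[-66,17,9]),('barC',[-66,0,9]),('barF',[-66,-17,9]),('ptip',[-53,0,2.7]),('stembot',[-40,0,2.7]),('corner',[-40,0,26.7])]: print(nm,f(D2W(v)))
"
```

```text
barN [[393. 457.]]
barC [[399. 439.]]
barF [[405. 422.]]
ptip [[361. 434.]]
stembot [[331. 415.]]
corner [[365. 366.]]
```

```bash
python3 -m pendant '[{"rx":0,"ry":0,"rz":0,"dx":-1,"dy":0,"dz":-3,"claw":10},{"rx":0,"ry":0,"rz":0,"dx":-2,"dy":0,"dz":-4,"claw":10},{"rx":0,"ry":0,"rz":0,"dx":-2,"dy":0,"dz":-4,"claw":10},{"rx":0,"ry":0,"rz":0,"dx":-2,"dy":0,"dz":-4,"claw":10},{"rx":0,"ry":0,"rz":0,"dx":-1,"dy":0,"dz":-2,"claw":10},{"rx":0,"ry":0,"rz":0,"dx":0,"dy":0,"dz":0,"claw":10},{"rx":0,"ry":0,"rz":0,"dx":0,"dy":0,"dz":0,"claw":10},{"rx":0,"ry":0,"rz":0,"dx":0,"dy":0,"dz":0,"claw":10}]' 55
python3 -c "
from h import *
stem2(-42,70); p=where2()
crop('side',190,130,80,70,8,'s26')"
```

```text
time: 28.52
tcp_pos: [0.5821, 0.0233, 0.1558]
ee_rot: [-0.004, 0.997, 0.067, 0.033]
ft_force: [-0.0, -0.2, -1.8]
grip_width: 0.0194
t 28.52 pos [0.5821 0.0233 0.1558] todo mm [-13.2  -0.  -17.8] deg [-0.22  0.02 -0.05] F [-0.  -0.2 -1.8] w 19.4
stem/rod deck mm [-38.8  -0.3  48.1] F deck [-1.  -0.2 -1.5] t 28.52 w 19.4 roterr [-0.22  0.02 -0.05]
```

View pics/s26.png

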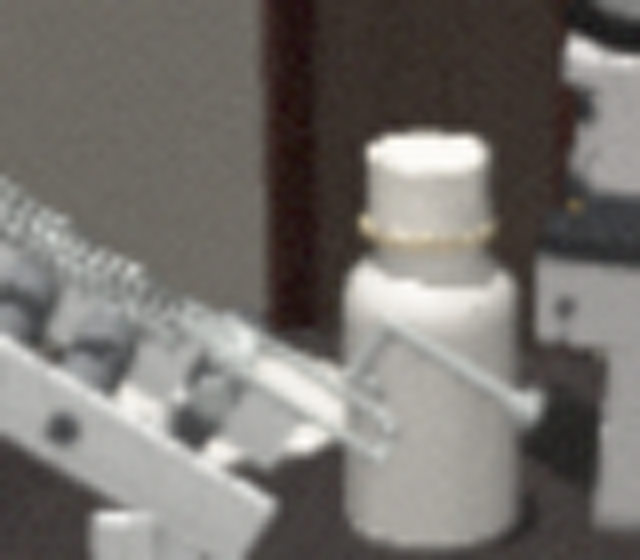

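```bash
python3 -m pendant '[{"rx":0,"ry":0,"rz":0,"dx":-3,"dy":0,"dz":-6,"claw":10},{"rx":0,"ry":0,"rz":0,"dx":-6,"dy":0,"dz":-8,"claw":10},{"rx":0,"ry":0,"rz":0,"dx":-10,"dy":0,"dz":-8,"claw":10},{"rx":0,"ry":0,"rz":0,"dx":-15,"dy":0,"dz":-4,"claw":10},{"rx":0,"ry":0,"rz":0,"dx":-18,"dy":0,"dz":0,"claw":10},{"rx":0,"ry":0,"rz":0,"dx":-18,"dy":0,"dz":0,"claw":10},{"rx":0,"ry":0,"rz":0,"dx":-15,"dy":0,"dz":0,"claw":10},{"rx":0,"ry":0,"rz":0,"dx":-8,"dy":5,"dz":0,"claw":10}]' 55
python3 -c "
from h import *
RG=Rtool(-.158,np.radians(-28.2)); g=np.array([.459,-.2935,.12]); todo(g+RG.apply([0,0,.0188]),RG); where2();print(bot.get_obs()['joints'].round(2))"
```

```text
time: 29.23
tcp_pos: [0.4825, 0.0047, 0.1798]
ee_rot: [-0.005, 0.997, 0.068, 0.034]
ft_force: [-0.6, -0.2, -1.7]
grip_width: 0.0195
t 29.23 pos [0.4825 0.0047 0.1798] todo mm [-77.  290.1  69.9] deg [  3.32 -31.79  16.73] F [-0.6 -0.2 -1.7] w 19.5
stem/rod deck mm [-112.    -5.3  122.2] F deck [-1.5 -0.1 -1.1] t 29.23 w 19.5 roterr [-0.28 -0.07  0.03]
[-0.63  0.52  0.83  2.08 -0.62  0.73 -0.84]
```

```bash
python3 -m pendant '[{"rx":0,"ry":0,"rz":0,"dx":0,"dy":12,"dz":0,"claw":10},{"rx":0,"ry":0,"rz":0,"dx":-2,"dy":20,"dz":0,"claw":10},{"rx":0,"ry":0,"rz":0,"dx":-2,"dy":22,"dz":0,"claw":10},{"rx":0,"ry":0,"rz":0,"dx":-2,"dy":22,"dz":0,"claw":10},{"rx":0,"ry":0,"rz":0,"dx":-2,"dy":22,"dz":0,"claw":10},{"rx":0,"ry":0,"rz":0,"dx":-2,"dy":22,"dz":0,"claw":10},{"rx":0,"ry":0,"rz":0,"dx":-2,"dy":20,"dz":0,"claw":10},{"rx":0,"ry":0,"rz":0,"dx":0,"dy":12,"dz":0,"claw":10}]' 55
python3 -m pendant '[{"rx":0.4,"ry":-4,"rz":2,"dx":0,"dy":10,"dz":0,"claw":10},{"rx":0.4,"ry":-4,"rz":2,"dx":0,"dy":14,"dz":0,"claw":10},{"rx":0.4,"ry":-4,"rz":2,"dx":0,"dy":14,"dz":0,"claw":10},{"rx":0.4,"ry":-4,"rz":2,"dx":0,"dy":14,"dz":0,"claw":10},{"rx":0.4,"ry":-4,"rz":2,"dx":0,"dy":14,"dz":0,"claw":10},{"rx":0.4,"ry":-4,"rz":2,"dx":0,"dy":14,"dz":0,"claw":10},{"rx":0.4,"ry":-4,"rz":2,"dx":0,"dy":8,"dz":0,"claw":10},{"rx":0.4,"ry":-3,"rz":2,"dx":0,"dy":4,"dz":0,"claw":10}]' 55
python3 -c "
from h import *
RG=Rtool(-.158,np.radians(-28.2)); g=np.array([.459,-.2935,.12]); todo(g+RG.apply([0,0,.0188]),RG)
crop('side',190,130,60,70,8,'s27'); crop('top',190,60,90,130,5,'t27')"
```

```text
time: 29.9
tcp_pos: [0.4866, -0.1539, 0.1825]
ee_rot: [-0.006, 0.997, 0.07, 0.036]
ft_force: [0.7, -0.6, -1.3]
grip_width: 0.0197
time: 30.57
tcp_pos: [0.4842, -0.2569, 0.1885]
ee_rot: [-0.018, 0.967, -0.079, -0.241]
ft_force: [-0.0, 0.5, -1.7]
grip_width: 0.0196
t 30.57 pos [ 0.4842 -0.2569  0.1885] todo mm [15.4 40.  88.3] deg [ 0.02 -0.26 -0.31] F [-0.   0.5 -1.7] w 19.6
```

View pics/s27.png

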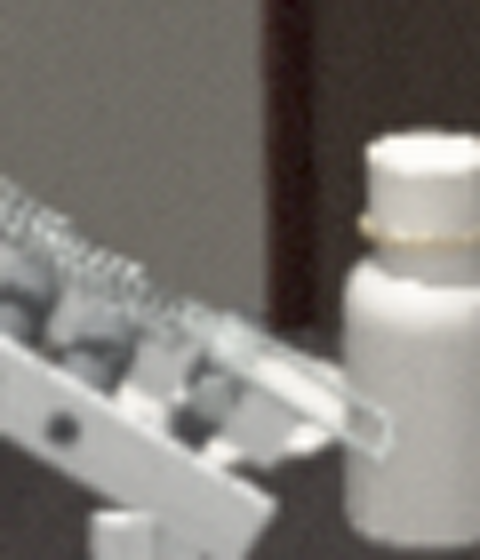

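View pics/t27.png

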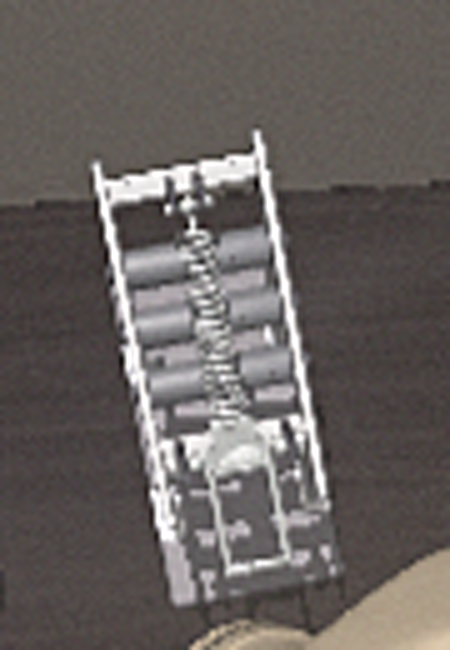

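```bash
python3 -m pendant '[{"rx":0,"ry":0,"rz":0,"dx":2,"dy":8,"dz":4,"claw":10},{"rx":0,"ry":-0.1,"rz":-0.1,"dx":4,"dy":10,"dz":8,"claw":10},{"rx":0,"ry":-0.1,"rz":-0.1,"dx":4,"dy":10,"dz":10,"claw":10},{"rx":0,"ry":0,"rz":0,"dx":3,"dy":8,"dz":10,"claw":10},{"rx":0,"ry":0,"rz":0,"dx":2,"dy":4,"dz":10,"claw":10},{"rx":0,"ry":0,"rz":0,"dx":0,"dy":0,"dz":5,"claw":10},{"rx":0,"ry":0,"rz":0,"dx":0,"dy":0,"dz":0,"claw":10},{"rx":0,"ry":0,"rz":0,"dx":0,"dy":0,"dz":0,"claw":10}]' 55
python3 -c "
from h import *
RG=Rtool(-.158,np.radians(-28.2)); g=np.array([.459,-.2935,.08]); todo(g+RG.apply([0,0,.0188]),RG)
p=where2(); print((proj('side',p)-[260,120]+.45)*8)
B=onz('top',241.0,172.4,.1826); print('bar now',B, D2W([-66,0,9]))
crop('side',260,120,80,75,8,'s28')"
```

```text
time: 31.33
tcp_pos: [0.4655, -0.2985, 0.1354]
ee_rot: [-0.02, 0.968, -0.077, -0.239]
ft_force: [0.1, 0.5, -1.1]
grip_width: 0.0196
t 31.33 pos [ 0.4655 -0.2985  0.1354] todo mm [19.3 -3.8 71.2] deg [-0.09 -0.46  0.02] F [ 0.1  0.5 -1.1] w 19.6
stem/rod deck mm [-196.7 -336.2   55.6] F deck [-0.5  0.5 -1. ] t 31.33 w 19.6 roterr [ -3.62  31.29 -16.64]
[[222.18833226 310.64049334]]
bar now [0.66859761 0.0350893  0.1826    ] [0.66681221 0.03482492 0.18265776]
```

View pics/s28.png

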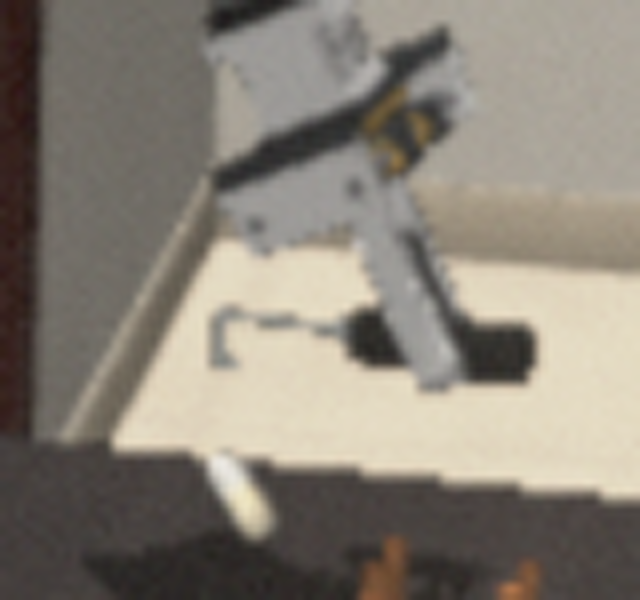

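```bash
cat >> h.py <<'E'
def rest(dz): return todo(np.array([.4513,-.2931,.032+dz]),q2R([-.018,.968,-.076,-.239]))
E
python3 -c "
from h import *
rest(.03)"
python3 -m pendant '[{"rx":0,"ry":0,"rz":0,"dx":4,"dy":-1.5,"dz":5,"claw":10},{"rx":0,"ry":0,"rz":0,"dx":5,"dy":-1.5,"dz":8,"claw":10},{"rx":0,"ry":0,"rz":0,"dx":5,"dy":-1,"dz":10,"claw":10},{"rx":0,"ry":0,"rz":0,"dx":4,"dy":0,"dz":10,"claw":10},{"rx":0,"ry":0,"rz":0,"dx":2,"dy":0,"dz":8,"claw":10},{"rx":0,"ry":0,"rz":0,"dx":0,"dy":0,"dz":4,"claw":10},{"rx":0,"ry":0,"rz":0,"dx":0,"dy":0,"dz":0,"claw":10},{"rx":0,"ry":0,"rz":0,"dx":0,"dy":0,"dz":0,"claw":10}]' 55
python3 -c "
from h import *
rest(.03)"
```

```text
t 31.38 pos [ 0.4655 -0.2985  0.1354] todo mm [21.  -2.9 71.9] deg [-0.21  0.01 -0.02] F [-0.   0.3 -3. ] w 19.6
time: 32.05
tcp_pos: [0.4645, -0.2912, 0.0805]
ee_rot: [-0.02, 0.968, -0.074, -0.238]
ft_force: [1.0, -1.0, -2.0]
grip_width: 0.0196
t 32.05 pos [ 0.4645 -0.2912  0.0805] todo mm [-2.7  3.9 22.3] deg [-0.17 -0.04  0.24] F [ 1. -1. -2.] w 19.6
```

```bash
python3 -m pendant '[{"rx":0,"ry":0,"rz":0.2,"dx":-1,"dy":2,"dz":3,"claw":10},{"rx":-0.1,"ry":0,"rz":0,"dx":-1,"dy":1.5,"dz":6,"claw":10},{"rx":0,"ry":0,"rz":0,"dx":0,"dy":0,"dz":6,"claw":10},{"rx":0,"ry":0,"rz":0,"dx":0,"dy":0,"dz":4,"claw":10},{"rx":0,"ry":0,"rz":0,"dx":0,"dy":0,"dz":1,"claw":10},{"rx":0,"ry":0,"rz":0,"dx":0,"dy":0,"dz":0,"claw":10},{"rx":0,"ry":0,"rz":0,"dx":0,"dy":0,"dz":0,"claw":10},{"rx":0,"ry":0,"rz":0,"dx":0,"dy":0,"dz":0,"claw":10}]' 55
python3 -c "
from h import *
rest(.0)"
```

```text
time: 32.72
tcp_pos: [0.4518, -0.2942, 0.0631]
ee_rot: [-0.018, 0.968, -0.077, -0.238]
ft_force: [-0.0, -0.6, -2.5]
grip_width: 0.0196
t 32.72 pos [ 0.4518 -0.2942  0.0631] todo mm [13.8 -1.  27.9] deg [-0.03 -0.13 -0.06] F [-0.  -0.6 -2.5] w 19.6
```

```bash
python3 -m pendant '[{"rx":0,"ry":-0.1,"rz":0,"dx":1,"dy":-0.5,"dz":2,"claw":10},{"rx":0,"ry":0,"rz":0,"dx":2,"dy":-0.3,"dz":4,"claw":10},{"rx":0,"ry":0,"rz":0,"dx":2,"dy":0,"dz":4,"claw":10},{"rx":0,"ry":0,"rz":0,"dx":1.5,"dy":0,"dz":3,"claw":10},{"rx":0,"ry":0,"rz":0,"dx":1,"dy":0,"dz":2,"claw":10},{"rx":0,"ry":0,"rz":0,"dx":0,"dy":0,"dz":0,"claw":10},{"rx":0,"ry":0,"rz":0,"dx":0,"dy":0,"dz":0,"claw":10},{"rx":0,"ry":0,"rz":0,"dx":0,"dy":0,"dz":0,"claw":10}]' 55
python3 -c "
from h import *
rest(.0); crop('side',260,140,80,75,8,'s29')"
```

```text
time: 33.38
tcp_pos: [0.4522, -0.2932, 0.0444]
ee_rot: [-0.018, 0.968, -0.076, -0.239]
ft_force: [-0.1, -0.6, -0.6]
grip_width: 0.0198
t 33.38 pos [ 0.4522 -0.2932  0.0444] todo mm [ 4.9 -0.  11.4] deg [-0.   -0.05 -0.01] F [-0.1 -0.6 -0.6] w 19.8
```

View pics/s29.png

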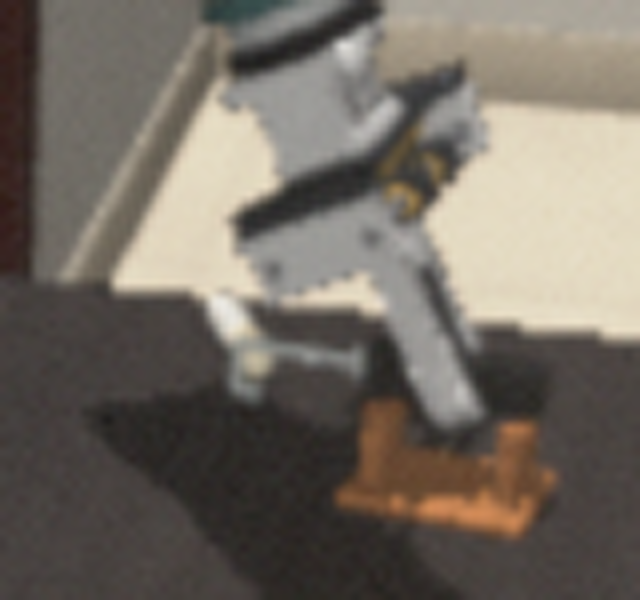

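```bash
python3 -m pendant '[{"rx":0,"ry":0,"rz":0,"dx":1,"dy":0,"dz":2,"claw":10},{"rx":0,"ry":0,"rz":0,"dx":1.5,"dy":0,"dz":3,"claw":10},{"rx":0,"ry":0,"rz":0,"dx":1.5,"dy":0,"dz":3,"claw":10},{"rx":0,"ry":0,"rz":0,"dx":0.5,"dy":0,"dz":1,"claw":10},{"rx":0,"ry":0,"rz":0,"dx":0.2,"dy":0,"dz":0.5,"claw":10},{"rx":0,"ry":0,"rz":0,"dx":0,"dy":0,"dz":0,"claw":10},{"rx":0,"ry":0,"rz":0,"dx":0,"dy":0,"dz":0,"claw":10},{"rx":0,"ry":0,"rz":0,"dx":0,"dy":0,"dz":0,"claw":10}]' 55
python3 -c "
from h import *
rest(.0)"
```

```text
time: 34.1
tcp_pos: [0.4521, -0.2934, 0.0329]
ee_rot: [-0.018, 0.968, -0.076, -0.238]
ft_force: [-1.0, 0.1, -1.4]
grip_width: 0.02
t 34.1 pos [ 0.4521 -0.2934  0.0329] todo mm [-0.3 -0.2  1.2] deg [ 0.01 -0.09 -0.02] F [-1.   0.1 -1.4] w 20.0
```

Just above the cradles. Next I lower the last 1 mm, open, and back out along the fingers.

```bash
python3 -m pendant '[{"rx":0,"ry":0,"rz":0,"dx":0.4,"dy":0,"dz":1,"claw":10},{"rx":0,"ry":0,"rz":0,"dx":0,"dy":0,"dz":0.5,"claw":10},{"rx":0,"ry":0,"rz":0,"dx":0,"dy":0,"dz":0,"claw":24},{"rx":0,"ry":0,"rz":0,"dx":0,"dy":0,"dz":0,"claw":36},{"rx":0,"ry":0,"rz":0,"dx":0,"dy":0,"dz":0,"claw":50},{"rx":0,"ry":0,"rz":0,"dx":0,"dy":0,"dz":0,"claw":50},{"rx":0,"ry":0,"rz":0,"dx":0,"dy":0,"dz":0,"claw":50},{"rx":0,"ry":0,"rz":0,"dx":0,"dy":0,"dz":0,"claw":50}]' 55
python3 -m pendant '[{"rx":0,"ry":0,"rz":0,"dx":0,"dy":0,"dz":-6,"claw":50},{"rx":0,"ry":0,"rz":0,"dx":0,"dy":0,"dz":-10,"claw":50},{"rx":0,"ry":0,"rz":0,"dx":0,"dy":0,"dz":-15,"claw":50},{"rx":0,"ry":0,"rz":0,"dx":-4,"dy":0,"dz":-20,"claw":50},{"rx":0,"ry":0,"rz":0,"dx":-10,"dy":0,"dz":-20,"claw":50},{"rx":0,"ry":0,"rz":0,"dx":-10,"dy":0,"dz":-20,"claw":50},{"rx":0,"ry":0,"rz":0,"dx":-10,"dy":0,"dz":-20,"claw":50},{"rx":0,"ry":0,"rz":0,"dx":-5,"dy":5,"dz":-10,"claw":50}]' 55
python3 -c "
from h import *
rest(.0)"
python3 -m pendant '[{"rx":0,"ry":0,"rz":0,"dx":-8,"dy":15,"dz":0,"claw":50},{"rx":0,"ry":0,"rz":0,"dx":-8,"dy":25,"dz":0,"claw":50},{"rx":0,"ry":0,"rz":0,"dx":-8,"dy":30,"dz":0,"claw":50},{"rx":0,"ry":0,"rz":0,"dx":-8,"dy":30,"dz":0,"claw":50},{"rx":0,"ry":0,"rz":0,"dx":-8,"dy":25,"dz":0,"claw":50},{"rx":0,"ry":0,"rz":0,"dx":-4,"dy":12,"dz":0,"claw":50},{"rx":0,"ry":0,"rz":0,"dx":0,"dy":0,"dz":0,"claw":50},{"rx":0,"ry":0,"rz":0,"dx":0,"dy":0,"dz":0,"claw":50}]' 55
python3 - <<'E'
from h import *
s=bot.snapshot('side'); t=bot.snapshot('top')
cv2.imwrite('pics/s30.png',s[:,:,::-1]); cv2.imwrite('pics/t30.png',t[:,:,::-1])
crop('',140,130,220,120,3.5,'s31',s);
E
```

```text
time: 34.77
tcp_pos: [0.4519, -0.2942, 0.0329]
ee_rot: [-0.017, 0.968, -0.076, -0.238]
ft_force: [0.7, 0.1, -0.5]
grip_width: 0.0494
time: 35.43
tcp_pos: [0.4748, -0.3012, 0.1651]
ee_rot: [-0.018, 0.968, -0.076, -0.24]
ft_force: [0.5, -0.6, 0.4]
grip_width: 0.0504
t 35.43 pos [ 0.4748 -0.3012  0.1651] todo mm [ 40.5  -4.6 129.1] deg [0.07 0.09 0.04] F [ 0.5 -0.6  0.4] w 50.4
time: 36.1
tcp_pos: [0.4083, -0.4422, 0.1883]
ee_rot: [-0.016, 0.968, -0.077, -0.239]
ft_force: [0.1, 0.4, 0.1]
grip_width: 0.0497
```

View pics/s31.png

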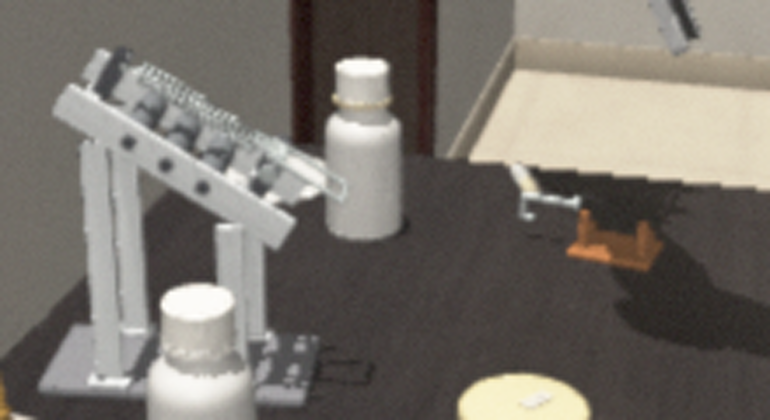

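View pics/t30.png

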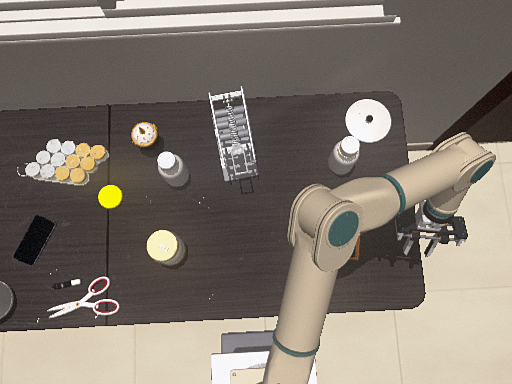

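View pics/s30.png

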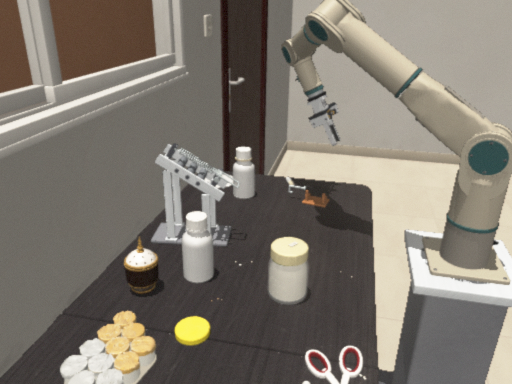

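The side view shows the eye extended at (236,183) and the puller back in its cradles at (305,190). The jar (289,270) and the bottles (198,245) and (244,172) are at their original pixels. I'm handing in.

Run:
```python
from h import *
a=cv2.imread('pics/side0.png').astype(int); b=cv2.imread('pics/s30.png').astype(int)
for n,(x0,x1,y0,y1) in dict(jar=(265,312,235,305),botA=(180,216,210,282),botB=(240,257,146,198),puller=(283,330,175,207)).items():
    print(n,abs(a-b)[y0:y1,x0:x1].mean().round(1))
bot.job_done(); print(bot.get_obs()['time'])
```

```text
jar 2.6
botA 2.9
botB 2.7
puller 9.1
the job is handed in; nothing more can be done
the job is handed in; nothing more can be done
```

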